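# Lay the orange conveyor roller in the V-stand

## Robot

A 7-joint arm with a two-finger parallel gripper is mounted at the origin on the work surface. World frame = base frame: x ahead of the robot, y to its left, z up, the work surface at z = 0. Lengths are in m, angles in rad, forces in N, time in s.
With the tool pointing down it reaches from about 0.35 to 0.9 m from the base axis. Payload 8.1 kg.
Tool frame: the origin (TCP) lies on the centre line of the jaws, within the pads' length; the fingertips stand 19 mm ahead of it and the grasp point (between the pads) is the TCP; z points along the fingers, y is the direction in which the jaws open and shut (so a half turn about z gives the same grasp; the last joint's range is limited). The gripper opens to 92 mm and grips with 3 to 60 N. Pads are 19 mm wide; open, the fingers measure 130 mm over their backs; the gripper's body (75 mm by 190 mm) begins 47 mm behind the grasp point.
Start: joints at [1.084, 0.434, 0.025, 1.573, -0.012, 1.134, -0.075], TCP at [0.234, -0.58, 0.246] pointing down, gripper open.
Joint ranges: [-2.62, 2.62], [-0.44, 2.09], [-1.27, 1.32], [0.08, 2.57], [-1.32, 4.46], [0.12, 2], [-2.74, 2.74]. Speed limits (rad/s): [2.22, 2.22, 3.01, 3.01, 3.14, 3.14, 3.14].

## Interface

Orientations are given as a rotation vector (axis times angle).
In Python, from cell import monitor, imaging, workorder, outline_of gives the robot as it stands.
- The arm moves only by the tool move_arm, never from a script. Its argument "series" is a list of rows, each a list of 6 numbers: the shift along the world's x, y, z in cm, then the turn, a rotation vector about the world's x, y, z in degrees. A call has 1 to 8 rows; each row shifts and turns the commanded pose from where the row before left it; what a row does not reach is not made up. A row lasts 1/10 s, in which the tool goes at most 50 mm and 8.59 degrees, less where a joint would pass 70% of its speed; a pose out of reach is approached as far as the arm can. A call with a gripper value outside its range is refused whole. "grip" is the opening, from 0 (shut) to 1 (fully open), set as the call begins (left out, the last holds). The fingers move at their own pace and stop on an object; "force" is the grip in N (left out, the last holds). Time passes only in rows, so rows that do not move let the fingers close. It gives the time, the measured TCP pose, the force and the opening at its end, in the units of the state.
- monitor.observe(): the state, without advancing time (a new reading comes with each control period).
- imaging.get_image(name): name is "side" or "top" or "wrist"; returns a dict with "color" (384x512x3 uint8, red, green, blue), "fx", "fy", "cx", "cy" (pixels), "dist_coeffs" ([k1, k2, p1, p2, k3] as OpenCV has them; the pictures are not rectified), "rvec" (rotation vector, rad) and "tvec" (3), from world to camera coordinates, as OpenCV has them; the wrist camera has in their place "mount" (4x4, takes a point from camera to tool coordinates, whose origin is the TCP and whose axes are the flange's). Camera axes: x right, y down, z forward; pixel columns grow to the right and rows downward; lengths in m; the calibration is good to about 2 mm. A picture is of the moment at which its call begins: read the wrist's pose just before it. There is no depth.
- workorder.sign_off(): hands the job in, once; it reports no verdict.
Trained networks look in the newest picture that a camera, given by its name, has taken for a name from the list of things; names that differ only in an ending like _2 or _b are one class to them, and where a whole thing is asked for, a point or a joint stands for the part that bears it (a point fixed in the world has none). Each returns a list of dicts, best first, with "p" (0 to 1); they miss things now and then, are a little off and sometimes report something else, mostly with a low value. They report only what shows in the picture. A call takes as long as a camera call. They do not tell look-alikes from the thing itself.
- outline_of(camera, thing): "mask" (384x512 bool, what is visible of it) and "rect" ([left, top, width, height] in pixels, round what is visible of it).
The state is a dict: "clock": time; "joints": joint angles; "dq": joint speeds; "joint_efforts": joint torques, N m; "position": TCP position; "ee_rot": TCP orientation; "force": force on the tool from outside, world axes, zero at the start; "ft_torque": the same for the moment, N m; "width": opening from 0.0 (shut) to 1.0 (fully open).
Only numpy, scipy, OpenCV 4.12 (cv2) and the standard library are available. Lean on these libraries where they do the work, as an engineer would, in place of code of your own. Each camera call takes 0.05 s, during which the arm holds its last target. There are 200 camera calls.

## Task

Two small conveyor rollers hang by their axle ends on the J-hooks of the blue rack. Lift the orange one up and off its hooks, bring it forward clear of the rack without dropping it or setting it down on the table, and lay it gently (lowered, not let fall) in the two V-saddles of the green-based stand, so that both axle ends sit fully down in the Vs and the roller is level, then let go. Leave the grey roller hanging where it is and do not disturb the bin, the board of clips or the wrench.

Things in the scene. Friction and masses are not known exactly. Their poses are not given: they have to be found in the camera images.
- roller_orange: The roller to move: orange plastic sleeve 40 mm in diameter and 120 mm long, with a steel axle 14 mm in diameter that sticks out 25 mm at both ends (170 mm overall), about 0.4 kg. Origin at the centre of the roller; its y axis is the roller's axis (x and z turn with it as it rolls).
- roller_grey: A second roller of the same size with a grey sleeve, hanging on the other pair of hooks; to be left alone. Origin at its centre, y along its axis.
- rack: Fixed blue steel rack with two pairs of J-hooks side by side under an overhead beam. Origin on the table, below the line of the hanging axles, midway between the pairs; +x points away from the robot, to the rack's rear; y along the hanging rollers; z up. Posts 22 x 25 mm at y = +-220 mm, feet from x = -15 to +125 mm. Which roller hangs on which pair varies.
- place_left (a point): Centre of a roller hanging on the pair at rack y = +105 mm, 200 mm high; rack axes. Hooks: 8 mm round steel, 71 mm to either side of this point. They come down 14 mm behind it (+x), pass under the axle and turn up in front to a tip 20 mm before it, whose top is 12 mm above the axle's centre line: the axle must rise over 20 mm before it can come out to -x.
- place_right (a point): The same for the hook pair at rack y = -105 mm.
- beam (a point): Middle of the lower front edge of the overhead beam: 125 mm above and 6 mm behind (+x) the hanging axles; rack axes. The beam is 22 mm deep, 25 mm high and spans the rack. A gripper does not fit upright under it: come from the front and above with the tool tilted about 40 degrees from vertical.
- stand: Fixed stand: green base plate 100 x 180 x 12 mm with two aluminium V-saddles, 10 mm thick, centred at y = +-73 mm (inner faces 136 mm apart, for the 120 mm sleeve). Origin under the centre of the base; y runs along the laid roller, x across it, z up. The Vs are open upwards, 90 degrees, bottom of the V at z = 80 mm, upper edges at z = 104 mm and 24 mm to either side.
- seat (a point): Where the roller's centre lies when it is fully down in both Vs: on the stand, 90 mm above the table, midway between the saddles; axes as the stand's.
- bin: Loose blue plastic bin of black parts, 240 x 160 x 110 mm, origin under its centre; to be left alone.
- clip_board: Loose plywood board 220 x 130 mm with eight black plastic clips, 42 mm high in all, origin under its centre; to be left alone.
- wrench: Loose steel wrench, 180 mm, lying on the table; to be left alone.
There are look-alikes about, which are no part of the job. What is shaped like the stand but purple is not meant.

How it is judged:
By the outcome, as a careful person would: the job done as asked, in the order asked, and still so for the second after the job is handed in, with the robot touching nothing.
It also fails if it takes over 48 s, if anything falls off the work surface, if the arm or the gripper's body presses on something with over 40 N, if the wrist force passes 120 N, or if a joint passes its speed limit or range.

## Working session

There is one attempt and no reset: what is moved stays moved. The work goes in short steps, Python scripts to look and compute and a tool call to move; the robot and the scene stay as the last step left them, time stands still between calls to the robot, and variables do not carry over. Pictures are saved under pics/ and viewed, about 8 in all and at most 12, crops included, and the job is handed in when it is done.

Besides the shell and the picture viewer there is one more tool, called after ">>>" as name(argument=value, ...), one argument or row to a line, values as JSON. move_arm: Moves the arm, as the interface text tells. Its arguments: {"type":"object","properties":{"series":{"type":"array"},"grip":{"type":"number"},"force":{"type":"number"}},"required":["series"]}

```bash
ls; mkdir -p pics; python3 - <<'E'
from cell import monitor, imaging, workorder, outline_of
import cv2,numpy as np
s=monitor.observe(); print({k:np.round(v,3).tolist() for k,v in s.items()})
for n in ["side","top"]:
    d=imaging.get_image(n); cv2.imwrite(f"pics/{n}0.png",d["color"][:,:,::-1])
    print(n,{k:np.round(d[k],4).tolist() for k in d if k!="color"})
    for t in ["roller_orange","roller_grey","stand","rack"]:
        print(t,[(round(r["p"],2),r["rect"]) for r in outline_of(n,t)])
a=cv2.imread("pics/side0.png");b=cv2.imread("pics/top0.png")
cv2.imwrite("pics/s.png",cv2.resize(a,(800,600)));cv2.imwrite("pics/t.png",cv2.resize(b,(800,600)))
E
```

```text
pics
{'clock': 0.0, 'joints': [1.084, 0.435, 0.025, 1.574, -0.012, 1.134, -0.075], 'dq': [0.0, -0.0, -0.001, 0.0, 0.001, 0.001, 0.001], 'joint_efforts': [-0.001, -66.785, 0.984, -31.446, -0.061, 0.043, 0.0], 'position': [0.234, -0.579, 0.245], 'ee_rot': [-3.082, -0.599, 0.001], 'force': [0.114, 0.13, -0.192], 'ft_torque': [-0.024, 0.018, -0.009], 'width': 0.999}
side {'fx': 449.5351, 'fy': 449.5351, 'cx': 254.0174, 'cy': 187.41, 'dist_coeffs': [-0.0654, 0.0, 0.0, 0.0, 0.0], 'rvec': [0.2549, -2.8917, 1.0597], 'tvec': [0.5337, 0.1947, 1.4193]}
roller_orange [(0.97, [207.5, 169.4, 20.0, 46.7])]
roller_grey [(0.85, [224.6, 126.4, 15.2, 32.6])]
stand [(0.89, [262.0, 191.4, 35.1, 62.8]), (0.77, [132.8, 260.3, 44.3, 72.4]), (0.66, [182.2, 292.5, 108.5, 91.3])]
rack [(0.72, [173.6, 74.1, 69.7, 193.2])]
top {'fx': 441.8999, 'fy': 441.8999, 'cx': 258.5692, 'cy': 194.7077, 'dist_coeffs': [-0.1651, 0.0, 0.0, 0.0, 0.0], 'rvec': [2.189, -2.1548, 0.1418], 'tvec': [-0.0193, 0.543, 1.4809]}
roller_orange [(0.56, [213.3, 147.4, 56.1, 17.4])]
roller_grey [(0.67, [280.8, 148.7, 57.4, 13.4]), (0.4, [191.3, 135.1, 167.9, 37.1])]
stand [(0.83, [133.4, 113.9, 57.1, 29.8]), (0.57, [221.9, 200.7, 58.8, 39.6])]
rack [(0.78, [195.0, 134.8, 165.8, 36.9])]
```

View pics/s.png

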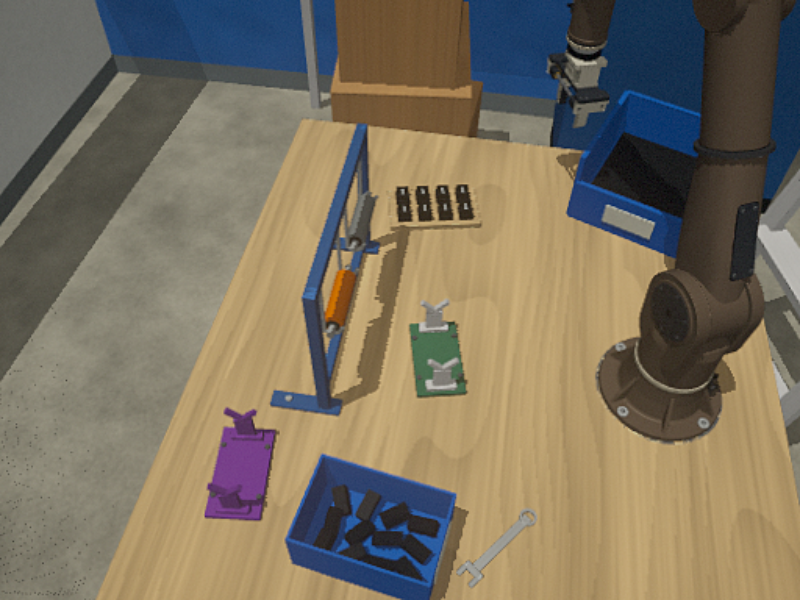

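View pics/t.png

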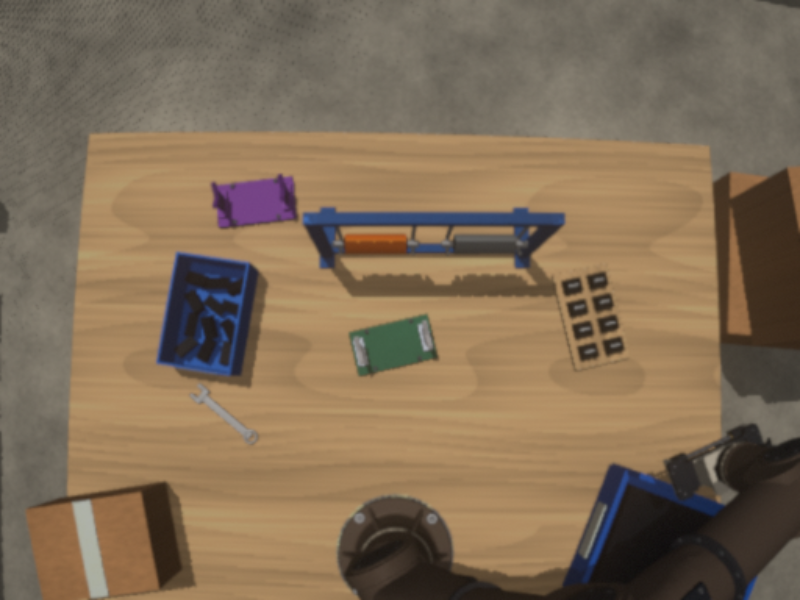

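The stand candidates in the side view (800 px) are the green-based one at (437,355) and the purple look-alike at (240,470), and the green one is the one asked for. The orange roller at (340,298) hangs on the nearer (left) pair, and the grey one at (360,220) is on the other. Next I'll fit the poses and confirm them in a crop.

```bash
cat > h.py <<'E'
import cv2,numpy as np
from scipy.optimize import minimize
from scipy.spatial.transform import Rotation as R
def proj(P,d): return cv2.projectPoints(np.asarray(P,float),np.array(d["rvec"],float),np.array(d["tvec"],float),np.array([[d["fx"],0,d["cx"]],[0,d["fy"],d["cy"]],[0,0,1.]]),np.array(d["dist_coeffs"],float))[0][:,0]
def wristpose(d,s):
    T=np.eye(4);T[:3,:3]=R.from_rotvec(s["ee_rot"]).as_matrix();T[:3,3]=s["position"]
    C=np.linalg.inv(T@np.array(d["mount"])); d["rvec"]=R.from_matrix(C[:3,:3]).as_rotvec();d["tvec"]=C[:3,3]
def rod(c,yaw,r,h,y0=0,tilt=0):
    a=np.linspace(0,2*np.pi,40); v=np.array([-np.sin(yaw)*np.cos(tilt),np.cos(yaw)*np.cos(tilt),np.sin(tilt)]);u=np.array([np.cos(yaw),np.sin(yaw),0]);w=np.cross(u,v)
    ring=r*(np.cos(a)[:,None]*u+np.sin(a)[:,None]*w)
    return np.r_[ring+c+(y0+h)*v,ring+c+(y0-h)*v]
def box(c,yaw,lo,hi):
    g=np.array(np.meshgrid(*zip(lo,hi))).reshape(3,-1).T
    return R.from_euler('z',yaw).apply(g)+c
def iou(P,d,m,S=8):
    q=cv2.convexHull(proj(P,d).astype(np.float32))
    M=np.zeros((m.shape[0]*4,m.shape[1]*4),np.uint8); cv2.fillConvexPoly(M,np.round(((q+.5)*4-.5)*16).astype(np.int32),255,shift=4)
    M=cv2.resize(M,m.shape[::-1],interpolation=cv2.INTER_AREA)/255.
    return np.minimum(M,m).sum()/np.maximum(M,m).sum()
def fit(f,x0,step):
    s=np.vstack([x0]+[np.array(x0)+np.eye(len(x0))[i]*step[i] for i in range(len(x0))])
    r=minimize(lambda p:-f(p),x0,method='Nelder-Mead',options=dict(initial_simplex=s,xatol=1e-5,fatol=1e-5,maxiter=600)); return r.x,-r.fun
def cmask(d,name):
    h=cv2.cvtColor(d["color"],cv2.COLOR_RGB2HSV)
    lo,hi={"orange":((5,170,90),(16,255,255)),"green":((55,70,30),(90,255,255))}[name]
    m=cv2.inRange(h,lo,hi); n,l,st,_=cv2.connectedComponentsWithStats(m); k=1+st[1:,4].argmax(); m=(l==k)
    return m.astype(np.uint8)
def hullmask(m):
    c=np.vstack(cv2.findContours(m,cv2.RETR_EXTERNAL,cv2.CHAIN_APPROX_NONE)[0]); o=np.zeros_like(m); cv2.fillConvexPoly(o,cv2.convexHull(c),1); return o
E
python3 - <<'E'
from h import *
from cell import imaging
S=imaging.get_image("side");T=imaging.get_image("top")
for d,n in((S,"side"),(T,"top")):
    for c in("orange","green"): m=cmask(d,c); print(n,c,m.sum(),cv2.boundingRect(m))
mo=cmask(S,"orange")
r,v=fit(lambda p:iou(rod([p[0],p[1],.2],p[2],.02,.06),S,mo),[.68,.03,0],[.03,.03,.1]); print("roller side z=.2",r,v)
mt=cmask(T,"orange")
r4,v4=fit(lambda p:iou(rod(p[:3],p[3],.02,.06),S,mo),[*r[:2],.2,r[2]],[.01,.01,.01,.05]); print("free z",r4,v4)
print("top mask vs proj", cv2.boundingRect(mt), proj(rod([*r[:2],.2],r[2],.02,.06),T).min(0),proj(rod([*r[:2],.2],r[2],.02,.06),T).max(0))
gs,gt=hullmask(cmask(S,"green")),hullmask(cmask(T,"green"))
B=lambda p:box([p[0],p[1],0],p[2],(-.05,-.09,0),(.05,.09,.012))
st=[]
for nm,f in (("side",lambda p:iou(B(p),S,gs)),("top",lambda p:iou(B(p),T,gt)),("both",lambda p:iou(B(p),S,gs)+iou(B(p),T,gt))):
    g,v=fit(f,[.45,.0,.2],[.03,.03,.1]); print("stand",nm,g,v)
# overlay
A=S["color"][:,:,::-1].copy(); K=4;x0,y0=190,120
A=cv2.resize(A[y0:y0+140,x0:x0+130],None,fx=K,fy=K,interpolation=cv2.INTER_CUBIC)
dr=lambda P:cv2.polylines(A,[np.round((cv2.convexHull(proj(P,S).astype(np.float32))-[x0,y0]+.5)*K).astype(np.int32)],True,(255,0,255),1)
dr(rod([*r[:2],.2],r[2],.02,.06));dr(rod([*r[:2],.2],r[2],.007,.085));dr(B(g));dr(rod([*g[:2],.09],g[2],.007,.085))
for s in(1,-1):dr(box([*g[:2],0],g[2],(-.024,s*.073-.005,.08),(.024,s*.073+.005,.104)))
cv2.imwrite("pics/crop1.png",A)
E
```

```text
side orange 362 (208, 172, 20, 37)
side green 816 (262, 207, 36, 46)
top orange 460 (221, 150, 39, 12)
top green 878 (227, 203, 50, 34)
roller side z=.2 [0.64483703 0.03235963 0.03556819] 0.6669560750435921
free z [0.64590045 0.03232617 0.19520821 0.03862692] 0.6706988172519827
top mask vs proj (221, 150, 39, 12) [226.14042114 148.56347535] [265.86085579 162.2748121 ]
stand side [0.45859585 0.0050457  0.24759094] 0.9255377238782686
stand top [0.45504685 0.01471844 0.23976015] 0.7534330460342004
stand both [0.45891483 0.00352275 0.23841239] 1.6782131853049118
```

View pics/crop1.png

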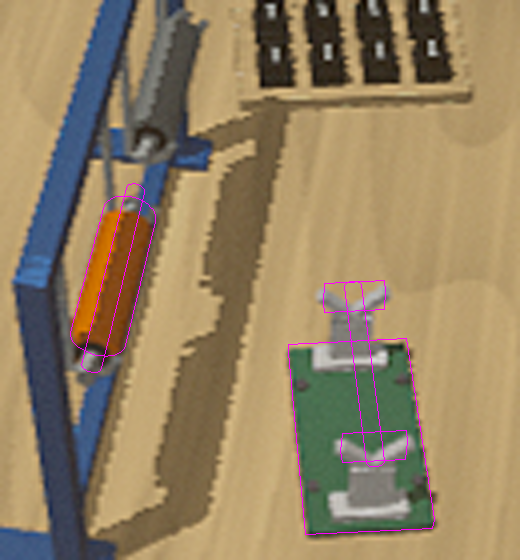

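The crop confirms the orange roller on the left pair and the green stand with two Vs, and the stand outline fits. The orange mask missed the roller's shaded side, so I'll redo it with wider thresholds.

```bash
sed -i 's/((5,170,90),(16,255,255))/((0,165,40),(17,255,255))/; s/((55,70,30),(90,255,255))/((45,45,20),(95,255,255))/' h.py
python3 - <<'E'
from h import *
from cell import imaging
S=imaging.get_image("side");T=imaging.get_image("top")
for d,n in((S,"side"),(T,"top")):
    for c in("orange","green"): m=cmask(d,c); print(n,c,m.sum(),cv2.boundingRect(m))
mo=hullmask(cmask(S,"orange"));mt=cmask(T,"orange")
r,v=fit(lambda p:iou(rod([p[0],p[1],.2],p[2],.02,.06),S,mo),[.65,.03,0],[.03,.03,.1]); print("roller side z=.2",r,v)
q=proj(rod([*r[:2],.2],r[2],.02,.06),T);print("top proj", q.min(0),q.max(0))
gs,gt=hullmask(cmask(S,"green")),hullmask(cmask(T,"green"))
B=lambda p:box([p[0],p[1],0],p[2],(-.05,-.09,0),(.05,.09,.012))
for nm,f in (("side",lambda p:iou(B(p),S,gs)),("top",lambda p:iou(B(p),T,gt))):
    g,v=fit(f,[.45,.0,.2],[.03,.03,.1]); print("stand",nm,g,v)
    if nm=="side":gg=g
out=[]
for I,x0,y0,w,h in((S,195,150,110,110),(T,200,140,90,105)):
    K=5 if I is T else 4;A=cv2.resize(I["color"][y0:y0+h,x0:x0+w,::-1].copy(),(400,int(400*h/w)),interpolation=cv2.INTER_CUBIC);K=400/w
    dr=lambda P:cv2.polylines(A,[np.round((cv2.convexHull(proj(P,I).astype(np.float32))-[x0,y0]+.5)*K).astype(np.int32)],True,(255,0,255),1)
    dr(rod([*r[:2],.2],r[2],.02,.06));dr(rod([*r[:2],.2],r[2],.007,.085));dr(B(gg));dr(rod([*gg[:2],.09],gg[2],.007,.085))
    for s in(1,-1):dr(box([*gg[:2],0],gg[2],(-.024,s*.073-.005,.08),(.024,s*.073+.005,.104)))
    out.append(A)
H=max(a.shape[0] for a in out);cv2.imwrite("pics/crop2.png",np.hstack([cv2.copyMakeBorder(a,0,H-a.shape[0],0,0,0) for a in out]))
E
```

```text
side orange 429 (208, 172, 20, 37)
side green 908 (262, 206, 36, 48)
top orange 461 (221, 150, 39, 12)
top green 1061 (224, 202, 54, 38)
roller side z=.2 [0.64476375 0.03372024 0.01792157] 0.8611337712707341
top proj [225.6929322  148.91502189] [265.37345208 161.95329473]
stand side [0.45793975 0.00588521 0.2447532 ] 0.9562613025747849
stand top [0.45597226 0.01208689 0.26322645] 0.9343468893903348
```

View pics/crop2.png

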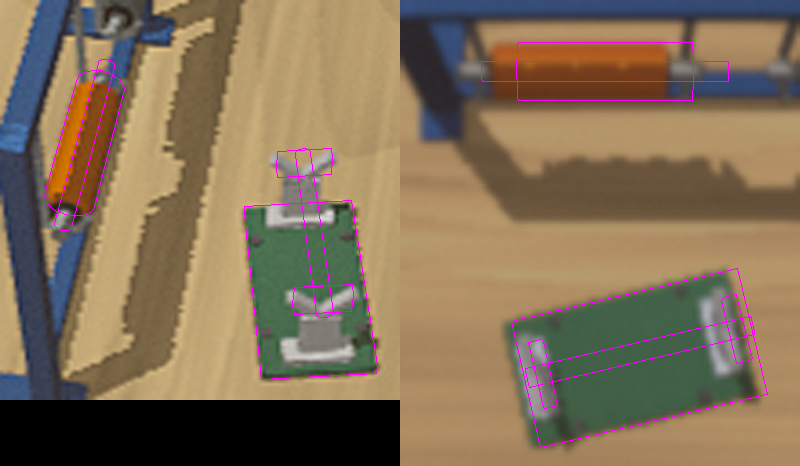

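```bash
python3 - <<'E'
from h import *
from cell import imaging
S=imaging.get_image("side");T=imaging.get_image("top")
def ray(d,uv):
    K=np.array([[d["fx"],0,d["cx"]],[0,d["fy"],d["cy"]],[0,0,1.]])
    x=cv2.undistortPoints(np.array([[uv]],float),K,np.array(d["dist_coeffs"],float))[0,0]
    Rm=cv2.Rodrigues(np.array(d["rvec"],float))[0]; c=-Rm.T@np.array(d["tvec"],float); v=Rm.T@np.r_[x,1]; return c,v/np.linalg.norm(v)
def tri(a,b):
    (c1,v1),(c2,v2)=ray(S,a),ray(T,b)
    s=np.linalg.lstsq(np.c_[v1,-v2],c2-c1,rcond=None)[0]; p,q=c1+s[0]*v1,c2+s[1]*v2
    return (p+q)/2,np.linalg.norm(p-q)
print("cams",ray(S,(256,192)),ray(T,(256,192)))
print("mid",tri((217.6,189.7),(239.8,155.5)))
for d,uv in((S,(217.6,189.7)),(T,(239.8,155.5))):
    c,v=ray(d,uv);print("at z=.2",c+v*(.2-c[2])/v[2])
# grey for rack check and the stand corners in both views from rects of masks
for n,d in(("S",S),("T",T)):
    m=hullmask(cmask(d,"green")); c=cv2.findContours(m,0,2)[0][0]; print(n,np.round(cv2.boxPoints(cv2.minAreaRect(c)),1).tolist())
    for k in cv2.approxPolyDP(c,3,True)[:,0]: cc,v=ray(d,k.astype(float)); print(n,k,(cc+v*(.012-cc[2])/v[2]).round(4))
E
```

```text
cams (array([0.40397888, 0.84967268, 1.2050204 ]), array([ 0.09878684, -0.63017294, -0.77014494])) (array([0.37350824, 0.01512629, 1.53250609]), array([ 0.11830798, -0.01121749, -0.99291359]))
mid (array([0.64094617, 0.05109445, 0.21532043]), np.float64(0.00030042085306392427))
at z=.2 [0.64445778 0.03875071 0.2       ]
at z=.2 [0.64421171 0.05152007 0.2       ]
S [[261.3999938964844, 207.1999969482422], [293.0, 203.8000030517578], [298.0, 251.1999969482422], [266.3999938964844, 254.5]]
S [263 207] [ 0.5229 -0.0664  0.012 ]
S [267 253] [0.482  0.1093 0.012 ]
S [297 251] [0.3911 0.0857 0.012 ]
S [291 207] [ 0.4303 -0.0831  0.012 ]
T [[223.0, 213.0], [272.6000061035156, 200.60000610351562], [279.5, 228.10000610351562], [229.89999389648438, 240.5]]
T [273 203] [ 0.5174 -0.0614  0.012 ]
T [224 213] [0.4799 0.1071 0.012 ]
T [230 239] [0.3909 0.0846 0.012 ]
T [275 229] [ 0.4276 -0.0694  0.012 ]
```

>>> move_arm(
  series=[
    [3,3,2.2,0,0,8.5],
    [3,3,2.2,0,0,8.5],
    [3,3,2.2,0,0,8.5],
    [3,3,2.2,0,0,8.5],
    [3,3,2.2,0,0,8.5],
    [3,3,2.2,0,0,8.5],
    [3,3,2.2,0,0,8.5],
    [3,3,2.2,0,0,8.5],
  ],
  grip=1,
)

```text
clock: 1.6
position: [0.4748, -0.3382, 0.423]
ee_rot: [2.215, 2.227, 0.0]
force: [0.8, -1.1, 0.0]
width: 1.0
```

>>> move_arm(
  series=[
    [0.5,4.8,-0.8,0,-5,0],
    [0.5,4.8,-0.8,0,-5,0],
    [0.5,4.8,-0.8,0,-5,0],
    [0.5,4.8,-0.8,0,-5,0],
    [0.5,4.8,-0.8,0,-5,0],
    [0.5,4.8,-0.8,0,-5,0],
    [0.5,4.8,-0.8,0,-5,0],
    [0,0,0,0,-5,0],
  ],
)

```text
clock: 2.4
position: [0.5085, 0.0039, 0.3658]
ee_rot: [1.807, 1.823, 0.668]
force: [0.6, -0.9, -0.0]
width: 1.003
```

```bash
python3 - <<'E'
from h import *
from cell import imaging,monitor,outline_of
s=monitor.observe();W=imaging.get_image("wrist")
Rm=R.from_rotvec(s["ee_rot"]).as_matrix();print(s["position"],Rm.round(3).tolist(),np.round(W["mount"],3).tolist(),s["joints"])
wristpose(W,s)
print([(round(r["p"],2),r["rect"]) for r in outline_of("wrist","roller_orange")],[(round(r["p"],2),r["rect"]) for r in outline_of("wrist","stand")])
m=cmask(W,"orange");print(m.sum(),cv2.boundingRect(m))
m=hullmask(m)
best=fit(lambda p:iou(rod([p[0],p[1],.2],p[2],.02,.06),W,m),[.643,.045,0],[.02,.02,.05]);print("z=.2",best)
b4=fit(lambda p:iou(rod(p[:3],p[3],.02,.06,0,p[4]),W,m),[*best[0][:2],.2,best[0][2],0],[.01,.01,.01,.03,.02]);print("free",b4)
A=W["color"][:,:,::-1].copy();p=best[0]
for P in(rod([p[0],p[1],.2],p[2],.02,.06),rod([p[0],p[1],.2],p[2],.007,.085)):
    cv2.polylines(A,[np.round(cv2.convexHull(proj(P,W).astype(np.float32))).astype(np.int32)],True,(255,0,255),1)
S=imaging.get_image("side")["color"][:,:,::-1][60:252,150:406]
cv2.imwrite("pics/w1.png",np.hstack([cv2.resize(A,(440,330)),cv2.resize(S,(360,270)).copy() if 0 else cv2.copyMakeBorder(cv2.resize(S,(360,270)),0,60,0,0,0)]))
E
```

```text
[0.5085057  0.00393767 0.3657863 ] [[-0.009, 0.763, 0.646], [1.0, 0.007, 0.006], [0.0, 0.646, -0.763]] [[0.002, -0.959, -0.283, 0.076], [1.0, 0.002, 0.0, 0.0], [0.0, -0.283, 0.959, -0.139], [0.0, 0.0, 0.0, 1.0]] [ 0.59284892 -0.17949512 -0.63550495  2.17481903 -0.1607463   0.412801
  0.0588143 ]
[(0.57, [233.1, 49.7, 38.3, 159.0])] [(0.64, [0.0, 79.8, 104.2, 160.2]), (0.55, [217.0, 0.0, 49.4, 7.4]), (0.36, [157.8, 0.0, 249.7, 333.7])]
3930 (234, 74, 36, 115)
z=.2 (array([0.64390929, 0.04890035, 0.02768498]), np.float64(0.9722984444328197))
free (array([ 0.64690545,  0.04855719,  0.19635624,  0.01400185, -0.01412613]), np.float64(0.9821703212942752))
```

View pics/w1.png

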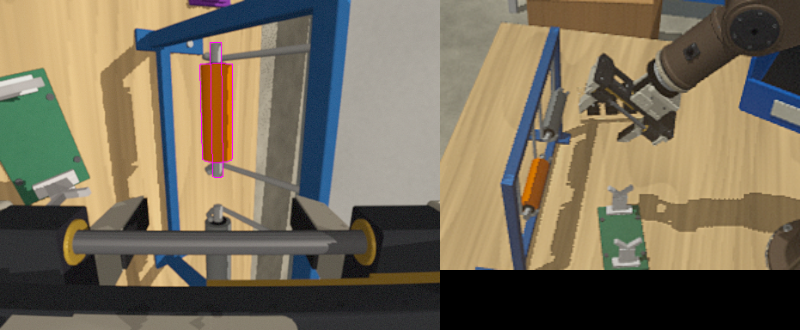

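The wrist view shows the orange roller at (217,110) with the model outline matching, so the roller centre is near (0.645, 0.049, 0.200). Next I need to know which way the gripper's 190 mm body width runs, for clearance under the beam.

```bash
python3 - <<'E'
from h import *
from cell import imaging,monitor
s=monitor.observe();Rm=R.from_rotvec(s["ee_rot"]).as_matrix()
out=[]
for n in("side","top"):
    d=imaging.get_image(n);c=proj([s["position"]+Rm@[0,0,-.06]],d)[0];x0,y0=(c-45).astype(int);y0=max(y0,0)
    A=cv2.resize(d["color"][y0:y0+90,x0:x0+90,::-1].copy(),(400,400),interpolation=cv2.INTER_CUBIC);K=400/90
    def pl(L,col): 
        q=np.round((proj([s["position"]+Rm@np.array(l) for l in L],d)-[x0,y0]+.5)*K).astype(np.int32);cv2.polylines(A,[q],False,col,1)
    pl([[0,.095,-.047],[0,-.095,-.047],[0,-.095,-.1],[0,.095,-.1],[0,.095,-.047]],(0,0,255))
    pl([[.095,0,-.047],[-.095,0,-.047],[-.095,0,-.1],[.095,0,-.1],[.095,0,-.047]],(0,255,0))
    pl([[0,.065,.019],[0,-.065,.019]],(255,0,255))
    out.append(A)
cv2.imwrite("pics/g.png",np.hstack(out))
E
```

```text
(no output)
```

View pics/g.png

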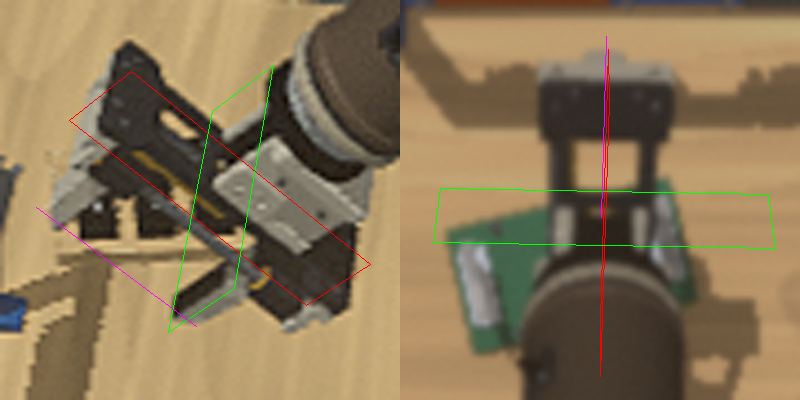

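The 190 mm body width (red) runs along the jaws. At 40° its upper corner would hit the beam during the lift, so I'll tilt further, to about 65°.

>>> move_arm(
  series=[
    [0,1.5,-3,0,-7,0],
    [0,1.5,-3,0,-7,0],
    [0,1.5,-3,0,-7,0],
    [0,0,-1,0,-5,0.8],
    [0,0,0,0,0,0],
    [0,0,0,0,0,0],
  ],
)

```text
clock: 3.3
position: [0.5048, 0.0302, 0.3415]
ee_rot: [1.717, 1.757, 0.814]
force: [0.4, 0.1, -0.2]
width: 1.001
```

```bash
python3 - <<'E'
from h import *
from cell import imaging,monitor
s=monitor.observe();W=imaging.get_image("wrist");wristpose(W,s)
Rm=R.from_rotvec(s["ee_rot"]).as_matrix();print(s["position"],Rm.round(3).tolist(),np.round(s["joints"],3))
m=hullmask(cmask(W,"orange"));print(m.sum(),cv2.boundingRect(m))
best=fit(lambda p:iou(rod([p[0],p[1],p[3]],p[2],.02,.06),W,m),[.645,.049,0,.2],[.02,.02,.05,.01]);print("free z",best)
b=fit(lambda p:iou(rod([p[0],p[1],.2],p[2],.02,.06),W,m),[.645,.049,0],[.02,.02,.05]);print(b)
print("tool-frame of roller",Rm.T@(np.array([*b[0][:2],.2])-s["position"]))
E
```

```text
[0.5048254  0.03020145 0.34148997] [[-0.036, 0.668, 0.743], [0.999, 0.002, 0.046], [0.029, 0.744, -0.667]] [ 0.754 -0.204 -0.81   2.328 -0.798  0.155  0.654]
4100 (224, 108, 38, 115)
free z (array([0.64546343, 0.04901651, 0.01364791, 0.19813573]), np.float64(0.9822667192013221))
(array([0.64360439, 0.04941543, 0.02309627]), np.float64(0.9756391797434505))
tool-frame of roller [ 0.01006001 -0.0125123   0.19847024]
```

Joint 6 stopped near its limit at about 48° of tilt. I'll identify the kinematics from the three joint/pose readings to see which configurations allow more.

```bash
cat > kin.py <<'E'
import numpy as np, itertools
from scipy.optimize import least_squares
from scipy.spatial.transform import Rotation as R
D=[([1.084,.4345,.025,1.5735,-.012,1.134,-.075],[.234,-.5795,.2455],[-3.082,-.599,.001]),
([.59284892,-.17949512,-.63550495,2.17481903,-.1607463,.412801,.0588143],[.5085057,.00393767,.3657863],[1.807,1.823,.668]),
([.754,-.204,-.81,2.328,-.798,.155,.654],[.5048254,.03020145,.34148997],[1.717,1.757,.814])]
rot=lambda a,t:R.from_euler(a,t)
def fk(q,P,sg,pts=False):
    y0,h,L1,L2,L3,yf,x1,x2=P; p=np.array([0,0,h]);T=rot('z',y0+sg[0]*q[0])*rot('y',q[1]); S=[p]
    p=p+T.apply([0,0,L1]); T=T*rot('z',sg[1]*q[2]); p=p+T.apply([x1,0,0]);S.append(p); T=T*rot('y',q[3]); p=p+T.apply([-x1,0,0])
    p=p+T.apply([0,0,L2]);T=T*rot('z',sg[2]*q[4]);S.append(p);T=T*rot('y',q[5]);p=p+T.apply([x2,0,L3]);T=T*rot('z',sg[3]*q[6]+yf);S.append(p)
    return (np.array(S) if pts else p),T
if __name__=="__main__":
    best=[]
    for sg in itertools.product((1,-1),repeat=4):
      for y0 in(-2.27,-.1):
       for yf in(0,1.57,3.14,-1.57):
        def f(P):
            e=[]
            for q,p,r in D:
                a,T=fk(q,P,sg); e+=[*(a-p)*3,*(T.inv()*R.from_rotvec(r)).as_rotvec()]
            return e
        r=least_squares(f,[y0,.36,.45,.45,.3,yf,0,0]);best.append((r.cost,sg,r.x))
    best.sort(key=lambda b:b[0])
    for b in best[:4]:print(b[0],b[1],b[2].round(4).tolist())
E
python3 kin.py
```

```text
0.0034241671290012126 (-1, -1, -1, -1) [-0.0725, 0.273, 0.6098, 0.4433, 0.3734, 1.5122, -0.037, -0.0153]
0.0034241671290012256 (-1, -1, -1, -1) [-0.0725, 0.273, 0.6098, 0.4433, 0.3734, 1.5122, -0.037, -0.0153]
0.003424167129001237 (-1, -1, -1, -1) [-0.0725, 0.273, 0.6098, 0.4433, 0.3734, 1.5122, -0.037, -0.0153]
0.0034241671290012534 (-1, -1, -1, -1) [-0.0725, 0.273, 0.6098, 0.4433, 0.3734, 1.5122, -0.037, -0.0153]
```

```bash
python3 - <<'E'
from kin import *
res=[]
for sg in itertools.product((1,-1),repeat=7):
  if sg[1]<0: continue
  for y0 in (0,1.57,3.14,-1.57):
   for yf in(0,1.57,3.14,-1.57):
    def f(P):
        e=[]
        for q,p,r in D:
            T=rot('z',P[0]+sg[0]*q[0])
            for i,a in enumerate('yzyzyz',1):T=T*rot(a,sg[i]*q[i]+(P[1] if i==6 else 0))
            e+=[*(T.inv()*R.from_rotvec(r)).as_rotvec()]
        return e
    r=least_squares(f,[y0,yf]);res.append((r.cost,sg,r.x.round(3).tolist(),np.round(r.fun,3).tolist()))
res.sort(key=lambda r:r[0]); seen=set()
for r in res:
    if r[1] not in seen: seen.add(r[1]);print(r)
    if len(seen)>3:break
E
```

```text
(np.float64(1.7056862878387927e-06), (-1, 1, -1, 1, -1, 1, -1), [-0.0, 1.571], [0.002, -0.001, -0.0, -0.0, 0.0, -0.0, 0.0, -0.0, 0.0])
(np.float64(0.0037810122976367666), (-1, 1, -1, 1, 1, 1, 1), [0.25, 1.976], [0.009, 0.02, 0.005, 0.019, -0.037, -0.039, 0.043, 0.028, 0.034])
(np.float64(0.24116961529080852), (1, 1, -1, 1, -1, 1, -1), [4.773, 1.707], [0.002, 0.0, 0.521, 0.014, 0.21, -0.384, 0.0, 0.001, -0.138])
(np.float64(0.24949700117558912), (1, 1, -1, 1, 1, 1, 1), [-1.262, 2.112], [0.016, 0.017, 0.525, 0.04, 0.174, -0.421, 0.045, 0.027, -0.104])
```

>>> move_arm(
  series=[
    [-3,0,3,0,8,8],
    [-3,0,3,0,8,8],
    [-2,-2,3,0,8,8],
  ],
)

```text
clock: 3.65
position: [0.4512, 0.0185, 0.4039]
ee_rot: [1.68, 2.145, 0.733]
force: [2.7, 1.3, -0.3]
width: 1.001
```

```bash
cat > smp.py <<'E'
from cell import monitor; import json,numpy as np
s=monitor.observe(); open("smp.txt","a").write(json.dumps([np.array(s[k]).tolist() for k in("joints","position","ee_rot")])+"\n"); print(np.round(s["joints"],3),np.round(s["position"],3),s["clock"])
E
python3 smp.py
```

```text
[ 0.775 -0.265 -0.559  2.087 -0.622  0.823  0.761] [0.451 0.018 0.404] 3.65
```

>>> move_arm(
  series=[
    [0,-3,-1,0,8,-8],
    [0,-3,-1,0,8,-8],
    [2,-3,0,0,8,-8],
    [2,-3,0,0,8,-8],
  ],
)

```text
clock: 4.05
position: [0.4883, -0.0962, 0.3842]
ee_rot: [2.316, 1.918, 0.302]
force: [0.2, 1.2, 0.6]
width: 1.001
```

```bash
python3 smp.py
```

```text
[ 0.938  0.076 -0.839  1.759 -0.003  1.106 -0.079] [ 0.488 -0.096  0.384] 4.05
```

>>> move_arm(
  series=[
    [0,4,0,8,0,0],
    [0,4,0,8,0,0],
    [0,4,-2,8,0,0],
    [0,4,-2,0,0,8],
  ],
)

```text
clock: 4.45
position: [0.4877, 0.0637, 0.341]
ee_rot: [-2.096, -1.898, -0.657]
force: [-0.5, -1.0, -0.4]
width: 1.003
```

```bash
python3 smp.py; python3 - <<'E'
from kin import *
import json
for l in open("smp.txt"): D.append(json.loads(l))
A=[];b=[]
for q,p,r in D:
    T=R.identity();c=[];sg=[-1,1,-1,1,-1,1,-1]
    c.append([0,0,1])
    for i,a in enumerate('zyzyzyz'):
        T=T*rot(a,sg[i]*q[i]+(np.pi/2 if i==6 else 0)); M=T.as_matrix()
        if i==0: c+=[M[:,0],M[:,1]]
        elif i==1: c+=[M[:,0],M[:,2]]
        elif i==2: c+=[M[:,0],M[:,1]]
        elif i==3: c+=[M[:,0],M[:,2]]
        elif i==4: c+=[M[:,0],M[:,1]]
        elif i==5: c+=[M[:,0],M[:,2]]
    A.append(np.array(c).T);b+=list(p)
A=np.vstack(A);b=np.array(b)
n="z0 x1 y12 x2 L1 x3 y34 x4 L2 x5 y56 x6 L3".split()
from scipy.optimize import lsq_linear
for lam in(0,1e-3):
    x=np.linalg.lstsq(np.r_[A,lam*np.eye(13)],np.r_[b,np.zeros(13)],rcond=None)[0];print(dict(zip(n,x.round(4))),np.abs(A@x-b).max())
E
```

```text
[ 0.917  0.196 -0.924  1.864 -0.388  1.016  0.099] [0.488 0.064 0.341] 4.45
{'z0': np.float64(0.2719), 'x1': np.float64(-0.0002), 'y12': np.float64(-0.0367), 'x2': np.float64(-0.0001), 'L1': np.float64(0.5575), 'x3': np.float64(0.0002), 'y34': np.float64(-0.0166), 'x4': np.float64(-0.0002), 'L2': np.float64(0.4278), 'x5': np.float64(0.0001), 'y56': np.float64(-0.0004), 'x6': np.float64(-0.0001), 'L3': np.float64(0.3513)} 5.870080577830006e-05
{'z0': np.float64(0.2719), 'x1': np.float64(-0.0002), 'y12': np.float64(-0.0367), 'x2': np.float64(-0.0001), 'L1': np.float64(0.5575), 'x3': np.float64(0.0002), 'y34': np.float64(-0.0166), 'x4': np.float64(-0.0003), 'L2': np.float64(0.4277), 'x5': np.float64(0.0001), 'y56': np.float64(-0.0004), 'x6': np.float64(-0.0001), 'L3': np.float64(0.3513)} 5.9320044536237404e-05
```

```bash
cat > ik.py <<'E'
import numpy as np
from scipy.optimize import least_squares
from scipy.spatial.transform import Rotation as R
LO=np.array([-2.62,-.44,-1.27,.08,-1.32,.12,-2.74]);HI=np.array([2.62,2.09,1.32,2.57,4.46,2,2.74]);SG=np.array([-1,1,-1,1,-1,1,-1])
Z=np.array([0,0,1.]);Y=np.array([0,1.,0]);AX=[Z,Y,Z,Y,Z,Y,Z];OFF=[[0,-.0367,0],[0,0,.5575],[0,-.0166,0],[0,0,.4278],[0,0,0],[0,0,.3513],[0,0,0]]
def fk(q):
    p=np.array([0,0,.2719]);T=np.eye(3);pts=[p];ax=[];org=[]
    for i in range(7):
        ax.append(SG[i]*(T@AX[i]));org.append(p);T=T@R.from_rotvec(AX[i]*SG[i]*q[i]).as_matrix();p=p+T@np.array(OFF[i])
        if i in(1,3): pts.append(p)
    J=np.array([np.r_[np.cross(a,p-o),a] for a,o in zip(ax,org)]).T
    return p,T@R.from_euler('z',np.pi/2).as_matrix(),J,pts
def tool(theta,yaw=.02,sgn=1):  # tool z=(sin,0,-cos); y=sgn*(cos,0,sin)
    z=np.array([np.sin(theta),0,-np.cos(theta)]);y=sgn*np.array([np.cos(theta),0,np.sin(theta)]);x=np.cross(y,z)
    return R.from_euler('z',yaw).as_matrix()@np.c_[x,y,z]
def ik(p,M,q0):
    def f(q):
        a,T,_,_=fk(q);return np.r_[(a-p)*5,R.from_matrix(T.T@M).as_rotvec()]
    r=least_squares(f,np.clip(q0,LO+.01,HI-.01),bounds=(LO,HI),xtol=1e-12,max_nfev=80);return r.x,r.cost
E
python3 - <<'E'
from ik import *
rng=np.random.default_rng(0);c=np.array([.645,.049,.2])
for th in(40,50,55,60,65):
  for sgn in(1,-1):
    M=tool(np.radians(th),.02,sgn);p=c-M[:,2]*.01;S=[]
    for k in range(40):
        q,e=ik(p,M,rng.uniform(LO,HI))
        if e<1e-8:S.append(q)
    S=np.array(S)
    print(th,sgn,len(S))
    for q in S[np.argsort(S[:,5])][::max(1,len(S)//4)] if len(S) else []: print("   ",q.round(2),"elbow",fk(q)[3][1].round(2),"wrist",fk(q)[3][2].round(2))
E
```

```text
40 1 23
    [-0.85  0.32  0.78  2.25  4.4   0.12  1.68] elbow [0.14 0.11 0.8 ] wrist [0.41 0.04 0.48]
    [-0.29  0.26  0.06  2.21  1.67  0.12 -1.84] elbow [0.15 0.01 0.81] wrist [0.41 0.04 0.48]
    [-0.22  0.26 -0.02  2.2   1.64  0.14 -1.8 ] elbow [ 0.15 -0.    0.81] wrist [0.41 0.04 0.48]
    [-0.06  0.27 -0.21  2.19  1.6   0.2  -1.75] elbow [ 0.15 -0.03  0.81] wrist [0.41 0.04 0.48]
    [ 0.47  0.39 -0.87  2.15  1.59  0.45 -1.65] elbow [ 0.17 -0.13  0.79] wrist [0.41 0.04 0.48]
40 -1 19
    [-0.29  0.26  0.06  2.21  1.67  0.12  1.3 ] elbow [0.15 0.01 0.81] wrist [0.41 0.04 0.48]
    [-0.28  0.26  0.05  2.21  1.66  0.13  1.31] elbow [0.15 0.   0.81] wrist [0.41 0.04 0.48]
    [-0.21  0.26 -0.03  2.2   1.64  0.15  1.34] elbow [ 0.15 -0.01  0.81] wrist [0.41 0.04 0.48]
    [-0.08  0.27 -0.19  2.19  1.6   0.19  1.38] elbow [ 0.15 -0.02  0.81] wrist [0.41 0.04 0.48]
    [ 0.5   0.41 -0.92  2.15  1.59  0.47  1.5 ] elbow [ 0.18 -0.14  0.78] wrist [0.41 0.04 0.48]
50 1 20
    [-0.84  0.35  0.73  2.39  3.3   0.38  2.74] elbow [0.15 0.12 0.8 ] wrist [0.37 0.04 0.43]
    [-0.15  0.29 -0.13 
[... 2480 characters left out ...]
] wrist [0.32 0.04 0.35]
    [-0.98  0.69  1.    2.57  3.33  1.01  2.49] elbow [0.23 0.28 0.7 ] wrist [0.32 0.04 0.35]
    [ 0.2   0.52 -0.63  2.48  2.64  1.05 -2.73] elbow [ 0.26 -0.09  0.76] wrist [0.32 0.04 0.35]
    [ 0.22  0.53 -0.66  2.48  2.63  1.05 -2.71] elbow [ 0.27 -0.1   0.75] wrist [0.32 0.04 0.35]
65 -1 16
    [-0.67  0.5   0.5   2.55  3.03  0.96 -0.24] elbow [0.23 0.14 0.76] wrist [0.32 0.04 0.35]
    [-0.2   0.45 -0.12  2.51  2.79  0.98  0.12] elbow [0.25 0.01 0.77] wrist [0.32 0.04 0.35]
    [-0.98  0.69  1.    2.57  3.33  1.01 -0.65] elbow [0.23 0.28 0.7 ] wrist [0.32 0.04 0.35]
    [ 0.37  0.59 -0.86  2.47  2.58  1.1   0.56] elbow [ 0.28 -0.15  0.73] wrist [0.32 0.04 0.35]
```

Flipping the wrist (joint 5 ≈ 2.6, jaws half-turned) reaches 60° easily. I'll plan a free-space swing there and simulate it with rounded rows.

```bash
cat > plan.py <<'E'
from ik import *
def simrows(q,rows,p=None,T=None):
    q=np.array(q,float);a,M,_,_=fk(q);p=a if p is None else np.array(p);T=M if T is None else T;log=[]
    for r in rows:
        p=p+np.array(r[:3])/100;T=R.from_rotvec(np.radians(r[3:])).as_matrix()@T;q0=q.copy()
        for _ in range(15):
            a,M,J,_=fk(q);e=np.r_[p-a,R.from_matrix(T@M.T).as_rotvec()];q=np.clip(q+J.T@np.linalg.solve(J@J.T+1e-4*np.eye(6),e),LO,HI)
        a,M,_,pts=fk(q);log.append((a,M,q.copy(),np.abs(q-q0).max(),np.linalg.norm(p-a)))
    return q,p,T,log
def track(q,qs):
    a,M,_,_=fk(q);rows=[];p=a;T=M
    for g in qs:
        b,N,_,_=fk(g);d=np.round((b-p)*100*5)/5;w=np.round(np.degrees(R.from_matrix(N@T.T).as_rotvec())*2)/2
        rows.append([*d,*w]);p=p+d/100;T=R.from_rotvec(np.radians(w)).as_matrix()@T
    return rows
E
python3 - <<'E'
from plan import *
from cell import monitor
q=np.array(monitor.observe()["joints"])
M=tool(np.radians(60),.02,-1);c=np.array([.645,.049,.2]);p=c-M[:,2]*.17
for q0 in([.6,.4,-.9,2.3,2.4,.7,.6],[.3,.3,-.6,2.3,2.5,.7,.4]):
    g,e=ik(p,M,q0);print(e,g.round(2))
N=27;qs=[]
for t in np.linspace(0,1,N+1)[1:]:
    s=t;x=q+(g-q)*s; x[1]-=.25*np.sin(np.pi*s); qs.append(x)
rows=track(q,qs)
_,pc,Tc,log=simrows(q,rows)
for r,l in zip(rows,log):print([round(float(v),1) for v in r],np.linalg.norm(r[:3]).round(1),np.linalg.norm(r[3:]).round(1),"|",l[0].round(2),"z",l[1][:,2].round(1),l[2].round(1),round(l[3],2),round(l[4]*1e3,1))
print(log[-1][1].round(2).tolist(),M.round(2).tolist())
E
```

```text
0.00014324840973832328 [ 0.89  0.04 -1.27  2.57  2.48  0.55  0.43]
0.0001432484107075379 [ 0.89  0.04 -1.27  2.57  2.48  0.55  0.43]
[-1.4, -2.0, -1.6, -7.5, -1.5, 3.5] 2.9 8.4 | [0.47 0.04 0.32] z [ 0.2  0.4 -0.9] [ 0.9  0.2 -0.9  1.9 -0.3  1.   0.1] 0.1 0.0
[-1.2, -2.0, -1.0, -7.0, -1.0, 4.0] 2.5 8.1 | [0.46 0.02 0.31] z [ 0.2  0.3 -1. ] [ 0.9  0.1 -0.9  1.9 -0.2  1.   0.1] 0.1 0.0
[-0.8, -2.2, -0.8, -7.5, -1.5, 3.5] 2.5 8.4 | [0.45 0.   0.31] z [ 0.2  0.1 -1. ] [ 0.9  0.1 -0.9  1.9 -0.1  1.   0.1] 0.11 0.0
[-0.8, -2.4, -0.4, -7.0, -1.0, 4.5] 2.6 8.4 | [ 0.45 -0.02  0.3 ] z [ 0.2  0.  -1. ] [ 0.8  0.1 -0.9  2.   0.   0.9  0.2] 0.1 0.0
[-0.4, -2.2, 0.0, -7.0, -1.5, 4.0] 2.2 8.2 | [ 0.44 -0.04  0.3 ] z [ 0.2 -0.1 -1. ] [ 0.8  0.  -0.9  2.   0.1  0.9  0.2] 0.11 0.0
[-0.4, -2.2, 0.4, -7.0, -0.5, 4.0] 2.3 8.1 | [ 0.44 -0.07  0.31] z [ 0.2 -0.2 -1. ] [ 0.8 -0.  -0.9  2.   0.3  0.9  0.2] 0.12 0.0
[-0.0, -2.0, 0.6, -6.5, -1.0, 4.5] 2.1 8.0 | [ 0.44 -0.09  0.31] z [ 0.3 -0.3 -0.9] [ 0.8 -0.  -0.9  2.1  0.4  0.9  0.2] 0.1 0.0
[-0.0, -1.8, 0.8, -7.0, -0.5, 4.5] 2.0 8.3 | [ 0.44 -0.1   0.32] z
[... 1907 characters left out ...]
35] z [ 0.9 -0.3 -0.4] [ 0.7 -0.1 -1.   2.5  2.   0.6  0.4] 0.1 0.0
[-0.2, 2.2, -1.4, -3.5, 2.0, 6.5] 2.6 7.6 | [ 0.52 -0.02  0.34] z [ 0.9 -0.2 -0.4] [ 0.7 -0.  -1.   2.5  2.1  0.6  0.4] 0.11 0.0
[-0.6, 2.2, -1.6, -3.5, 2.0, 6.5] 2.8 7.6 | [0.52 0.   0.32] z [ 0.9 -0.1 -0.5] [ 0.6 -0.  -1.   2.5  2.2  0.6  0.4] 0.11 0.0
[-0.8, 2.2, -1.8, -3.0, 1.5, 6.5] 3.0 7.3 | [0.51 0.02 0.3 ] z [ 0.9 -0.1 -0.5] [ 0.6 -0.  -1.   2.6  2.4  0.6  0.4] 0.12 0.0
[-1.0, 2.2, -1.6, -3.0, 2.0, 6.5] 2.9 7.4 | [0.5  0.05 0.29] z [ 0.9  0.  -0.5] [ 0.6  0.  -1.   2.6  2.5  0.5  0.4] 0.12 5.1
[[0.02, -0.51, 0.86], [-1.0, -0.01, 0.02], [0.0, -0.86, -0.51]] [[0.02, -0.5, 0.87], [-1.0, -0.01, 0.02], [0.0, -0.87, -0.5]]
```

```bash
python3 - <<'E'
from plan import *
from cell import monitor
q=np.array(monitor.observe()["joints"])
M=tool(np.radians(57),.02,-1);c=np.array([.645,.049,.2]);p=c-M[:,2]*.13
for q0 in([.45,.4,-.9,2.3,2.4,.7,.6],[.2,.3,-.5,2.3,2.5,.7,.4]):
    g,e=ik(p,M,q0);print(e,g.round(2))
K=4;n=8;rows=[];P,T,_,_=fk(q)
for t in np.arange(1,K+1)/K:
    x=q+(g-q)*t;x[1]-=.25*np.sin(np.pi*t);b,N,_,_=fk(x)
    d=np.round((b-P)*100/n,1);w=np.round(np.degrees(R.from_matrix(N@T.T).as_rotvec())/n*2)/2
    r=[*d,*w];rows+=[r]*n;print([float(v) for v in r],np.linalg.norm(w))
    P=P+n*d/100
    for _ in range(n):T=R.from_rotvec(np.radians(w)).as_matrix()@T
_,pc,Tc,log=simrows(q,rows)
for l in log[1::2]:print(l[0].round(2),"z",l[1][:,2].round(1),l[2].round(2),round(l[3],2),round(l[4]*1e3,1))
print(p)
E
```

```text
0.0005558219220197301 [ 0.45  0.15 -0.91  2.53  2.35  0.65  0.54]
1.4545228230304142e-17 [ 0.13  0.07 -0.53  2.53  2.44  0.53  0.45]
[-0.5, -1.8, -0.3, -6.0, -1.0, 3.5] 7.0178344238090995
[0.5, -0.9, 0.9, -4.5, -0.5, 4.0] 6.041522986797286
[0.7, 0.7, 0.0, -4.0, 1.0, 4.5] 6.103277807866851
[-0.1, 1.8, -1.5, -3.5, 1.5, 5.5] 6.689544080129826
[0.48 0.03 0.33] z [ 0.2  0.3 -0.9] [ 0.87  0.15 -0.91  1.85 -0.2   1.04  0.12] 0.09 0.0
[ 0.47 -0.01  0.33] z [ 0.2  0.1 -1. ] [ 0.84  0.1  -0.9   1.87 -0.02  1.04  0.14] 0.09 0.0
[ 0.46 -0.04  0.32] z [ 0.2 -0.1 -1. ] [ 0.8   0.05 -0.9   1.93  0.16  1.    0.16] 0.09 0.0
[ 0.45 -0.08  0.32] z [ 0.2 -0.3 -0.9] [ 0.78  0.   -0.91  2.01  0.36  0.93  0.15] 0.1 0.0
[ 0.46 -0.1   0.33] z [ 0.3 -0.4 -0.9] [ 0.76 -0.02 -0.93  2.03  0.5   0.92  0.2 ] 0.07 0.0
[ 0.47 -0.12  0.35] z [ 0.4 -0.4 -0.8] [ 0.75 -0.05 -0.94  2.06  0.65  0.89  0.25] 0.07 0.0
[ 0.48 -0.13  0.37] z [ 0.5 -0.5 -0.7] [ 0.75 -0.09 -0.93  2.11  0.8   0.82  0.29] 0.08 0.0
[ 0.49 -0.15  0.39] z [ 0.5 -0.5 -0.6] [ 0.76 -0.12 -0.92  2.17  0.97  0.73  0.33] 0.09 0.0
[ 0.5  -0.14  0.39] z [ 0.6 -0.5 -0.6] [ 0.75 -0.11 -0.96  2.21  1.14  0.71  0.33] 0.09 0.0
[ 0.52 -0.12  0.39] z [ 0.7 -0.5 -0.5] [ 0.73 -0.09 -0.98  2.25  1.31  0.7   0.35] 0.09 0.0
[ 0.53 -0.11  0.39] z [ 0.7 -0.5 -0.5] [ 0.72 -0.08 -0.99  2.29  1.49  0.67  0.37] 0.09 0.0
[ 0.54 -0.1   0.39] z [ 0.8 -0.4 -0.5] [ 0.71 -0.06 -0.99  2.32  1.66  0.64  0.41] 0.09 0.0
[ 0.54 -0.06  0.36] z [ 0.8 -0.3 -0.4] [ 0.68 -0.03 -1.01  2.41  1.88  0.64  0.37] 0.11 0.0
[ 0.54 -0.02  0.33] z [ 0.9 -0.2 -0.5] [ 0.64  0.03 -1.02  2.47  2.07  0.66  0.39] 0.09 0.0
[0.54 0.01 0.3 ] z [ 0.9 -0.1 -0.5] [ 0.61  0.1  -1.04  2.51  2.21  0.67  0.46] 0.07 0.0
[0.54 0.05 0.27] z [ 0.9 -0.  -0.5] [ 0.56  0.17 -1.04  2.52  2.31  0.67  0.59] 0.07 0.0
[0.53599463 0.0468196  0.27080307]
```

>>> move_arm(
  series=[
    [-0.5,-1.8,-0.3,-6,-1,3.5],
    [-0.5,-1.8,-0.3,-6,-1,3.5],
    [-0.5,-1.8,-0.3,-6,-1,3.5],
    [-0.5,-1.8,-0.3,-6,-1,3.5],
    [-0.5,-1.8,-0.3,-6,-1,3.5],
    [-0.5,-1.8,-0.3,-6,-1,3.5],
    [-0.5,-1.8,-0.3,-6,-1,3.5],
    [-0.5,-1.8,-0.3,-6,-1,3.5],
  ],
)

```text
clock: 5.25
position: [0.4491, -0.0784, 0.3205]
ee_rot: [1.438, 2.383, -0.13]
force: [0.4, 0.5, -0.3]
width: 1.001
```

>>> move_arm(
  series=[
    [0.5,-0.9,0.9,-4.5,-0.5,4],
    [0.5,-0.9,0.9,-4.5,-0.5,4],
    [0.5,-0.9,0.9,-4.5,-0.5,4],
    [0.5,-0.9,0.9,-4.5,-0.5,4],
    [0.5,-0.9,0.9,-4.5,-0.5,4],
    [0.5,-0.9,0.9,-4.5,-0.5,4],
    [0.5,-0.9,0.9,-4.5,-0.5,4],
    [0.5,-0.9,0.9,-4.5,-0.5,4],
  ],
)

```text
clock: 6.05
position: [0.4894, -0.1488, 0.3933]
ee_rot: [0.472, 2.288, -0.605]
force: [-0.6, -0.5, 1.0]
width: 0.997
```

```bash
python3 smp.py
```

```text
[ 0.759 -0.125 -0.92   2.163  0.971  0.741  0.336] [ 0.489 -0.149  0.393] 6.05
```

Real joints match the simulation, so I'll continue.

>>> move_arm(
  series=[
    [0.7,0.7,0,-4,1,4.5],
    [0.7,0.7,0,-4,1,4.5],
    [0.7,0.7,0,-4,1,4.5],
    [0.7,0.7,0,-4,1,4.5],
    [0.7,0.7,0,-4,1,4.5],
    [0.7,0.7,0,-4,1,4.5],
    [0.7,0.7,0,-4,1,4.5],
    [0.7,0.7,0,-4,1,4.5],
  ],
)

```text
clock: 6.85
position: [0.5455, -0.0912, 0.3927]
ee_rot: [-0.55, 2.098, -0.911]
force: [0.4, 0.0, 0.3]
width: 0.997
```

>>> move_arm(
  series=[
    [-0.1,1.8,-1.5,-3.5,1.5,5.5],
    [-0.1,1.8,-1.5,-3.5,1.5,5.5],
    [-0.1,1.8,-1.5,-3.5,1.5,5.5],
    [-0.1,1.8,-1.5,-3.5,1.5,5.5],
    [-0.1,1.8,-1.5,-3.5,1.5,5.5],
    [-0.1,1.8,-1.5,-3.5,1.5,5.5],
    [-0.1,1.8,-1.5,-3.5,1.5,5.5],
    [-0.1,1.8,-1.5,-3.5,1.5,5.5],
  ],
)

```text
clock: 7.65
position: [0.5369, 0.0539, 0.2716]
ee_rot: [-1.622, 1.586, -0.909]
force: [-0.0, 0.9, 0.0]
width: 1.0
```

```bash
cat > look.py <<'E'
from h import *
from plan import *
from cell import imaging,monitor
s=monitor.observe();W=imaging.get_image("wrist");wristpose(W,s)
Rm=R.from_rotvec(s["ee_rot"]).as_matrix();print(s["clock"],s["position"],Rm.round(3).tolist(),np.round(s["joints"],2),np.round(s["force"],1))
m=hullmask(cmask(W,"orange"));print(m.sum(),cv2.boundingRect(m))
E
python3 - <<'E'
from look import *
b=fit(lambda p:iou(rod([p[0],p[1],.2],p[2],.02,.06),W,m),[.645,.049,0],[.02,.02,.05]);print(b)
b=fit(lambda p:iou(rod([p[0],p[1],p[3]],p[2],.02,.06),W,m),[.645,.049,0,.2],[.02,.02,.05,.01]);print(b)
c=np.array([.645,.049,.2]);M=tool(np.radians(57),.02,-1)
print("tool-frame roller",Rm.T@(c-s["position"]),"rot err world deg",np.degrees(R.from_matrix(M@Rm.T).as_rotvec()))
cv2.imwrite("pics/w2.png",W["color"][:,:,::-1])
E
```

```text
7.65 [0.53688827 0.05388034 0.27160766] [[0.012, -0.522, 0.853], [-1.0, -0.022, 0.0], [0.019, -0.853, -0.522]] [ 0.56  0.17 -1.05  2.52  2.3   0.68  0.61] [-0.   0.9  0. ]
6309 (239, 116, 48, 142)
(array([0.64421002, 0.04858747, 0.01970848]), np.float64(0.9824519572604729))
(array([0.64486737, 0.04879078, 0.02166267, 0.19943783]), np.float64(0.9856821447198796))
tool-frame roller [0.00480801 0.00476544 0.12959087] rot err world deg [1.06440805 1.55016466 0.44753585]
```

View pics/w2.png

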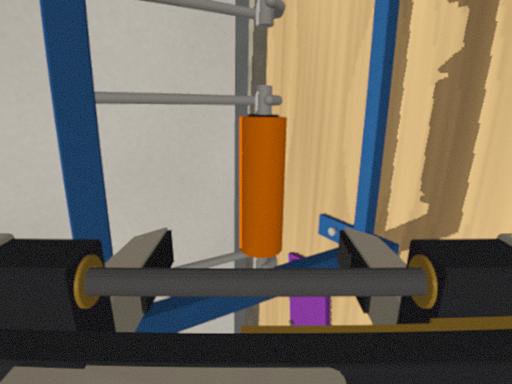

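The roller is centred between the jaws in the wrist view at (262,185), with its hooks at (265,100). It's at (0.645, 0.049, 0.200), so I'm going in.

>>> move_arm(
  series=[
    [1.3,-0.1,-0.9,0.5,0,0.3],
    [1.3,-0.1,-0.9,0.5,0,0.2],
    [1.3,-0.1,-0.9,0,0,0],
    [1.3,-0.1,-0.9,0,0,0],
    [1.3,-0.1,-0.9,0,0,0],
    [1.3,0,-0.8,0,0,0],
    [1.2,0,-0.8,0,0,0],
    [1.1,0,-0.7,0,0,0],
  ],
)

```text
clock: 8.5
position: [0.6388, 0.0472, 0.2038]
ee_rot: [-1.608, 1.588, -0.889]
force: [-0.8, -0.3, 0.4]
width: 0.999
```

```bash
python3 - <<'E'
from look import *
c=np.array([.6447,.0488,.1997])
print("tool-frame roller",Rm.T@(c-s["position"]))
S=imaging.get_image("side")["color"][:,:,::-1]
cv2.imwrite("pics/s3.png",np.hstack([cv2.resize(S[130:250,170:290],(400,400),interpolation=cv2.INTER_CUBIC),cv2.resize(W["color"][:,:,::-1],(400,300)) if 0 else cv2.copyMakeBorder(cv2.resize(W["color"][:,:,::-1],(400,300)),0,100,0,0,0)]))
E
```

```text
8.5 [0.6387942  0.04723377 0.20379775] [[0.013, -0.521, 0.854], [-1.0, -0.005, 0.012], [-0.002, -0.854, -0.521]] [ 0.46  0.54 -0.93  2.39  2.43  0.89  0.69] [-0.8 -0.3  0.4]
10487 (214, 140, 86, 129)
tool-frame roller [-0.00147921  0.00041332  0.00719474]
```

View pics/s3.png

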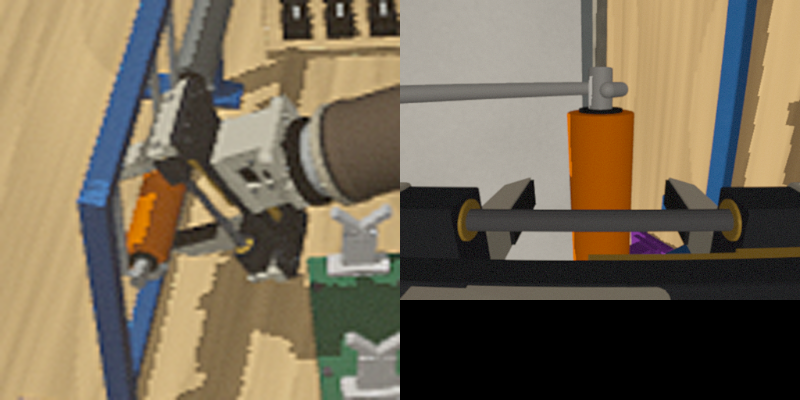

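The jaws straddle the sleeve, centred and clear of the beam. Closing now.

>>> move_arm(
  series=[
    [0,0,0,0,0,0],
    [0,0,0,0,0,0],
    [0,0,0,0,0,0],
    [0,0,0,0,0,0],
    [0,0,0,0,0,0],
    [0,0,0,0,0,0],
    [0,0,0,0,0,0],
    [0,0,0,0,0,0],
  ],
  grip=0,
  force=35,
)

```text
clock: 9.4
position: [0.6372, 0.047, 0.2038]
ee_rot: [-1.614, 1.587, -0.892]
force: [1.1, -0.7, 2.1]
width: 0.423
```

>>> move_arm(
  series=[
    [0,0,0.3,0,0,0],
    [0,0,0.4,0,0,0],
    [-0.1,0,0.4,0,0,0],
    [-0.1,0,0.4,0,0,0],
    [-0.1,0,0.4,0,0,0],
    [-0.1,0,0.4,0,0,0],
    [0,0,0.4,0,0,0],
    [0,0,0,0,0,0],
  ],
)

```text
clock: 10.2
position: [0.6329, 0.047, 0.231]
ee_rot: [-1.614, 1.587, -0.892]
force: [0.3, 0.0, -5.4]
width: 0.429
```

```bash
python3 - <<'E'
from look import *
b=fit(lambda p:iou(rod(s["position"]+Rm@[p[0],0,p[1]],p[2]+.01,.02,.06,0,p[3]),W,m),[0,.007,0,0],[.01,.005,.05,.05]);print(b)
S=imaging.get_image("side")
A=cv2.resize(S["color"][130:250,170:290,::-1],(400,400),interpolation=cv2.INTER_CUBIC)
cv2.imwrite("pics/s4.png",np.hstack([A,cv2.copyMakeBorder(cv2.resize(W["color"][:,:,::-1],(400,300)),0,100,0,0,0)]))
E
```

```text
10.2 [0.63287314 0.04697995 0.23097789] [[0.015, -0.523, 0.852], [-1.0, -0.011, 0.011], [0.003, -0.852, -0.523]] [ 0.49  0.45 -0.95  2.38  2.38  0.8   0.72] [ 0.3  0.  -5.4]
10482 (214, 141, 84, 128)
(array([ 0.00581464,  0.03618057, -0.74901889, -0.39637423]), np.float64(0.8123408499832581))
```

View pics/s4.png

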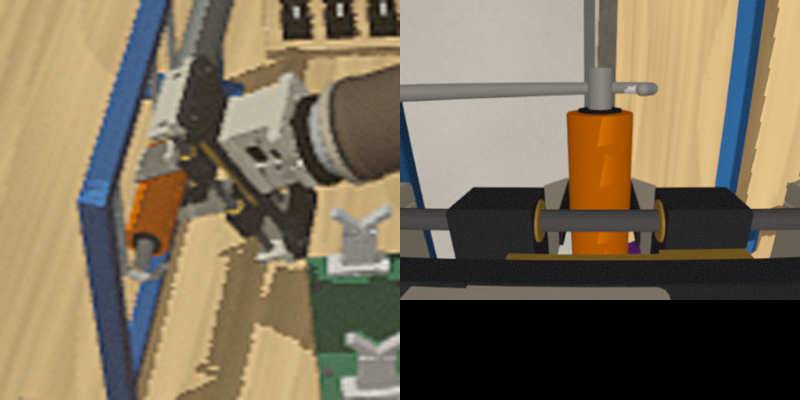

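The roller is lifted 27 mm and held in the jaws (roller at (155,210) left panel), with the axle above the hook tips. Pulling it forward now.

>>> move_arm(
  series=[
    [-0.4,0,0.05,0,0,0],
    [-0.6,0,0.05,0,0,0],
    [-0.7,0,0.1,0,0,0],
    [-0.8,0,0.1,0,0,0],
    [-0.9,0,0.2,0,0,0],
    [-1,0,0.5,0,0,0],
    [-1,0,1,0,0,0],
    [-1,0,1.5,0,0,0],
  ],
)

```text
clock: 11.1
position: [0.5672, 0.0472, 0.2646]
ee_rot: [-1.617, 1.589, -0.889]
force: [0.3, -0.7, -4.4]
width: 0.427
```

>>> move_arm(
  series=[
    [-0.5,0,1.5,0,0,0],
    [-0.5,0,1.5,0,0,0],
    [-0.5,0,1.5,0,0,0],
    [-0.5,0,1.5,0,0,0],
    [-0.5,0,1.5,0,0,0],
    [-0.5,0,1.5,0,0,0],
  ],
)

```text
clock: 11.7
position: [0.5371, 0.0472, 0.3553]
ee_rot: [-1.617, 1.588, -0.892]
force: [0.4, 0.4, -4.9]
width: 0.432
```

```bash
cat > swing.py <<'E'
from plan import *
from cell import monitor
s=monitor.observe();q=np.array(s["joints"]);Rm=R.from_rotvec(s["ee_rot"]).as_matrix()
print(s["clock"],s["position"].round(3) if hasattr(s["position"],"round") else s["position"],q.round(2),np.round(s["force"],1),s["width"],fk(q)[0].round(3))
rng=np.random.default_rng(1)
M=tool(0,.245,1);p=np.array([.458,.009,.22]);G=[]
for k in range(60):
    g,e=ik(p,M,np.r_[rng.uniform(-.5,.9),rng.uniform(-.3,.6),rng.uniform(-1,.5),rng.uniform(1.3,2.3),rng.uniform(-.8,.8),1,rng.uniform(-.8,.8)])
    if e<1e-8 and abs(g[4])<1.2:G.append(g)
g=min(G,key=lambda g:np.abs(g-q).max()+abs(g-q).sum()/5);print(len(G),g.round(2))
def gen(K,n,bump):
    rows=[];P,T,_,_=fk(q);heads=[]
    for t in np.arange(1,K+1)/K:
        x=q+(g-q)*t;x[1]-=bump*np.sin(np.pi*t);b,N,_,_=fk(x)
        d=np.round((b-P)*100/n,1);w=np.round(np.degrees(R.from_matrix(N@T.T).as_rotvec())/n*2)/2
        r=[*map(float,[*d,*w])];rows+=[r]*n;heads.append(r);P=P+n*d/100
        for _ in range(n):T=R.from_rotvec(np.radians(w)).as_matrix()@T
    return rows,heads
for bump in(.1,.25,.4):
    rows,heads=gen(5,8,bump);_,_,_,log=simrows(q,rows)
    print("bump",bump);[print(h,round(np.linalg.norm(h[3:]),1)) for h in heads]
    for l in log[3::4]:
        ends=[l[0]+l[1]@[e,0,.007] for e in(.085,-.085)]
        print(l[0].round(2),"z",l[1][:,2].round(1),l[2].round(2),round(l[3],2),round(l[4]*1e3,1),"ends",ends[0].round(2),ends[1].round(2))
E
python3 swing.py
```

```text
11.7 [0.537 0.047 0.355] [ 0.72 -0.14 -0.94  2.39  2.54  0.2   0.4 ] [ 0.4  0.4 -4.9] 0.43152550530434 [0.537 0.047 0.355]
46 [ 0.74  0.4  -1.11  1.94  0.41  1.06 -0.31]
bump 0.1
[0.6, -0.5, 0.7, 3.0, -1.0, -3.0] 4.4
[0.2, -0.7, 0.1, 3.0, -0.5, -3.0] 4.3
[-0.2, -0.5, -0.7, 3.0, -0.0, -3.0] 4.2
[-0.7, 0.2, -1.1, 3.0, 1.0, -3.0] 4.4
[-0.9, 1.0, -0.7, 3.0, 2.5, -3.0] 4.9
[0.56 0.03 0.38] z [ 0.9 -0.1 -0.5] [ 0.84 -0.12 -1.05  2.35  2.3   0.27  0.35] 0.07 0.0 ends [ 0.55 -0.06  0.36] [0.58 0.11 0.4 ]
[0.58 0.01 0.41] z [ 0.9 -0.2 -0.4] [ 0.94 -0.1  -1.19  2.28  2.01  0.37  0.35] 0.08 0.0 ends [ 0.56 -0.07  0.37] [0.62 0.08 0.44]
[ 0.59 -0.02  0.41] z [ 0.9 -0.3 -0.4] [ 0.98 -0.04 -1.26  2.23  1.77  0.48  0.32] 0.06 0.0 ends [ 0.56 -0.08  0.36] [0.64 0.03 0.46]
[ 0.6  -0.05  0.42] z [ 0.8 -0.3 -0.5] [ 0.96  0.02 -1.27  2.17  1.57  0.61  0.26] 0.04 0.0 ends [ 0.56 -0.09  0.35] [ 0.66 -0.02  0.48]
[ 0.59 -0.07  0.39] z [ 0.7 -0.4 -0.6] [ 0.9   0.1  -1.27  2.14  1.43  0.75  0.12] 0.04 0.0 ends [ 0.54 -0.08  0.32] [ 0.65 -0.06  0.45]
[ 0.58 -0.09  0.36] z [ 0.7 -0.4 -0.6] [ 0.88  0.16 -1.26  
[... 2995 characters left out ...]
  0.45] [ 0.6  -0.01  0.59]
[ 0.55 -0.06  0.5 ] z [ 0.8 -0.5 -0.4] [ 1.09 -0.34 -1.2   2.14  1.2   0.45  0.04] 0.04 0.0 ends [ 0.52 -0.06  0.42] [ 0.59 -0.06  0.57]
[ 0.54 -0.06  0.43] z [ 0.6 -0.5 -0.6] [ 0.9  -0.06 -1.27  2.07  1.07  0.85 -0.11] 0.08 0.0 ends [ 0.51 -0.04  0.35] [ 0.59 -0.09  0.49]
[ 0.53 -0.07  0.35] z [ 0.5 -0.4 -0.8] [ 0.85  0.13 -1.26  2.01  0.93  0.98 -0.24] 0.04 0.0 ends [ 0.49 -0.01  0.3 ] [ 0.57 -0.12  0.4 ]
[ 0.49 -0.03  0.29] z [ 0.2 -0.3 -0.9] [ 0.79  0.3  -1.26  1.94  0.69  1.12 -0.32] 0.06 0.0 ends [0.46 0.04 0.25] [ 0.53 -0.1   0.31]
[0.46 0.01 0.22] z [-0.  0. -1.] [ 0.8   0.47 -1.23  1.92  0.49  1.12 -0.41] 0.05 0.0 ends [0.44 0.09 0.21] [ 0.48 -0.08  0.21]
```

>>> move_arm(
  series=[
    [0.3,-0.4,1.2,3,-1.5,-2.5],
    [0.3,-0.4,1.2,3,-1.5,-2.5],
    [0.3,-0.4,1.2,3,-1.5,-2.5],
    [0.3,-0.4,1.2,3,-1.5,-2.5],
    [0.3,-0.4,1.2,3,-1.5,-2.5],
    [0.3,-0.4,1.2,3,-1.5,-2.5],
    [0.3,-0.4,1.2,3,-1.5,-2.5],
    [0.3,-0.4,1.2,3,-1.5,-2.5],
  ],
)

```text
clock: 12.5
position: [0.5616, 0.0158, 0.4507]
ee_rot: [-0.942, 1.789, -0.801]
force: [-0.2, -0.3, -5.3]
width: 0.425
```

>>> move_arm(
  series=[
    [0.1,-0.6,0.5,3,-1,-3],
    [0.1,-0.6,0.5,3,-1,-3],
    [0.1,-0.6,0.5,3,-1,-3],
    [0.1,-0.6,0.5,3,-1,-3],
    [0.1,-0.6,0.5,3,-1,-3],
    [0.1,-0.6,0.5,3,-1,-3],
    [0.1,-0.6,0.5,3,-1,-3],
    [0.1,-0.6,0.5,3,-1,-3],
  ],
)

```text
clock: 13.3
position: [0.5698, -0.0321, 0.4903]
ee_rot: [-0.235, 1.954, -0.684]
force: [0.5, -0.5, -4.5]
width: 0.423
```

```bash
python3 swing.py | head -2; python3 - <<'E'
from plan import *
from cell import monitor
s=monitor.observe();q=np.array(s["joints"])
rows=[[-.2,-.5,-.7,3.5,0,-2.5]]*8+[[-.4,0,-1.5,3.5,1.5,-3]]*8+[[-.8,1,-1.2,3,2.5,-3]]*8
_,_,_,log=simrows(q,rows)
for l in log[3::4]:print(l[0].round(2),"z",l[1][:,2].round(1),l[2].round(2),round(l[3],2),round(l[4]*1e3,1))
E
```

```text
13.3 [ 0.57  -0.032  0.49 ] [ 1.03 -0.29 -1.17  2.21  1.63  0.37  0.11] [ 0.5 -0.5 -4.5] 0.4228679754814427 [ 0.569 -0.032  0.49 ]
46 [ 0.74  0.4  -1.11  1.94  0.41  1.06 -0.31]
[ 0.56 -0.05  0.46] z [ 0.8 -0.4 -0.4] [ 1.07 -0.25 -1.22  2.17  1.32  0.44  0.15] 0.07 0.0
[ 0.55 -0.07  0.43] z [ 0.7 -0.4 -0.5] [ 1.06 -0.18 -1.23  2.14  1.1   0.52  0.11] 0.05 0.0
[ 0.54 -0.07  0.37] z [ 0.6 -0.4 -0.7] [ 0.95  0.02 -1.27  2.07  0.97  0.8  -0.03] 0.05 0.0
[ 0.52 -0.07  0.31] z [ 0.4 -0.3 -0.8] [ 0.91  0.18 -1.26  2.03  0.84  0.91 -0.15] 0.04 0.0
[ 0.49 -0.03  0.27] z [ 0.2 -0.2 -1. ] [ 0.81  0.31 -1.23  1.96  0.66  1.06 -0.29] 0.04 0.0
[0.46 0.01 0.22] z [ 0. -0. -1.] [ 0.78  0.44 -1.2   1.94  0.49  1.09 -0.41] 0.04 0.0
```

>>> move_arm(
  series=[
    [-0.2,-0.5,-0.7,3.5,0,-2.5],
    [-0.2,-0.5,-0.7,3.5,0,-2.5],
    [-0.2,-0.5,-0.7,3.5,0,-2.5],
    [-0.2,-0.5,-0.7,3.5,0,-2.5],
    [-0.2,-0.5,-0.7,3.5,0,-2.5],
    [-0.2,-0.5,-0.7,3.5,0,-2.5],
    [-0.2,-0.5,-0.7,3.5,0,-2.5],
    [-0.2,-0.5,-0.7,3.5,0,-2.5],
  ],
)

```text
clock: 14.1
position: [0.5536, -0.0724, 0.4343]
ee_rot: [0.414, 2.115, -0.402]
force: [0.3, -0.6, -6.3]
width: 0.428
```

>>> move_arm(
  series=[
    [-0.4,0,-1.5,3.5,1.5,-3],
    [-0.4,0,-1.5,3.5,1.5,-3],
    [-0.4,0,-1.5,3.5,1.5,-3],
    [-0.4,0,-1.5,3.5,1.5,-3],
    [-0.4,0,-1.5,3.5,1.5,-3],
    [-0.4,0,-1.5,3.5,1.5,-3],
    [-0.4,0,-1.5,3.5,1.5,-3],
    [-0.4,0,-1.5,3.5,1.5,-3],
  ],
)

```text
clock: 14.9
position: [0.5216, -0.0726, 0.3148]
ee_rot: [1.154, 2.321, -0.16]
force: [0.1, 0.2, -4.7]
width: 0.425
```

>>> move_arm(
  series=[
    [-0.8,1,-1.2,3,2.5,-3],
    [-0.8,1,-1.2,3,2.5,-3],
    [-0.8,1,-1.2,3,2.5,-3],
    [-0.8,1,-1.2,3,2.5,-3],
    [-0.8,1,-1.2,3,2.5,-3],
    [-0.8,1,-1.2,3,2.5,-3],
    [-0.8,1,-1.2,3,2.5,-3],
    [-0.8,1,-1.2,3,2.5,-3],
  ],
)

```text
clock: 15.7
position: [0.458, 0.0072, 0.2193]
ee_rot: [1.956, 2.442, -0.024]
force: [-0.3, 0.1, -6.2]
width: 0.426
```

```bash
cat > chk.py <<'E'
from h import *
from plan import *
from cell import imaging,monitor
s=monitor.observe();W=imaging.get_image("wrist");wristpose(W,s);S=imaging.get_image("side");T=imaging.get_image("top")
Rm=R.from_rotvec(s["ee_rot"]).as_matrix();pos=np.array(s["position"])
print(s["clock"],pos.round(4),Rm.round(3).tolist(),np.round(s["joints"],2),np.round(s["force"],1),s["width"])
mo=hullmask(cmask(S,"orange"));mw=cmask(W,"orange");print("orange W",mw.sum(),cv2.boundingRect(mw),"S",mo.sum(),cv2.boundingRect(mo))
E
python3 - <<'E'
from chk import *
M=tool(0,.245,1);print("rot err deg",np.degrees(R.from_matrix(M@Rm.T).as_rotvec()))
A=W["color"][:,:,::-1].copy();P=lambda Q,c:cv2.polylines(A,[np.round(cv2.convexHull(proj(Q,W).astype(np.float32))).astype(np.int32)],True,c,1)
g=[.458,.008,.245]
P(box([g[0],g[1],0],g[2],(-.05,-.09,0),(.05,.09,.012)),(255,0,255))
for k in(1,-1):P(box([g[0],g[1],0],g[2],(-.024,k*.073-.005,.08),(.024,k*.073+.005,.104)),(255,255,0))
ax=Rm[:,0];c=pos+Rm[:,2]*.007;yaw=np.arctan2(-ax[0],ax[1]);P(rod(c,yaw,.02,.06,0,np.arcsin(ax[2])),(0,0,255));P(rod(c,yaw,.007,.085,0,np.arcsin(ax[2])),(0,0,255))
B=cv2.resize(S["color"][130:270,200:330,::-1],(390,420),interpolation=cv2.INTER_CUBIC)
cv2.imwrite("pics/p1.png",np.hstack([cv2.copyMakeBorder(cv2.resize(A,(410,308)),0,112,0,0,0),B]))
E
```

```text
15.7 [0.458  0.0072 0.2193] [[-0.218, 0.976, 0.001], [0.976, 0.218, -0.02], [-0.02, -0.004, -1.0]] [ 0.76  0.43 -1.18  1.94  0.47  1.09 -0.4 ] [-0.3  0.1 -6.2] 0.4259817103032358
orange W 8144 (212, 141, 86, 128) S 363 (277, 181, 15, 27)
rot err deg [1.13915237 0.05508947 1.41767061]
```

View pics/p1.png

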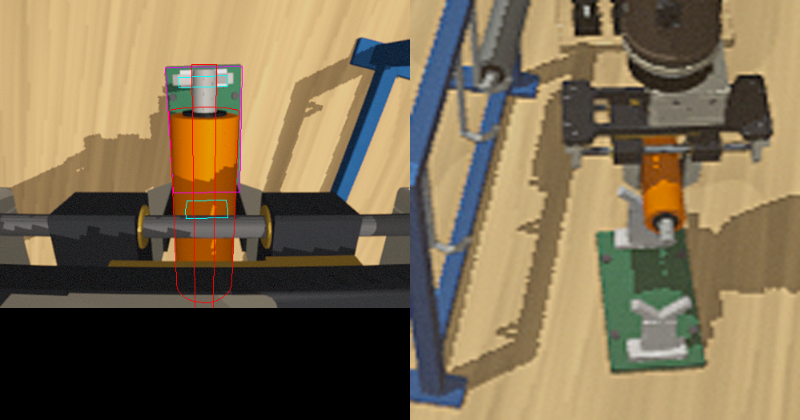

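The roller is held square over the green stand. The stand outlines line up with the plate (165–242, 66–190) and the far saddle (172–230, 69–90). One numeric check of the stand against the wrist picture, then I'll lower.

```bash
python3 - <<'E'
from chk import *
gm=cmask(W,"green");print(gm.sum(),cv2.boundingRect(gm))
gs=hullmask(cmask(S,"green"))
# wrist: compare green extents by row with projected plate, top edge by column
def err(p):
    q=np.zeros(gm.shape,np.uint8);cv2.fillConvexPoly(q,np.round(cv2.convexHull(proj(box([p[0],p[1],0],p[2],(-.05,-.09,0),(.05,.09,.012)),W).astype(np.float32))*16).astype(np.int32),1,shift=4);return q
for p in([.458,.008,.245],):
    q=err(p)
    for r in range(90,225,15):
        a=np.flatnonzero(gm[r]);b=np.flatnonzero(q[r])
        if len(a) and len(b):print(r,a.min(),a.max(),b.min(),b.max())
    for c in range(215,300,15):
        a=np.flatnonzero(gm[:,c]);b=np.flatnonzero(q[:,c])
        if len(a) and len(b):print("col",c,a.min(),b.min())
# roller in gripper from wrist: sleeve far end rows & axle
b=np.flatnonzero(mw[:,255]);c0=pos+Rm[:,2]*.007
for dx in(-.003,-.0015,0):
  Q=proj([c0+Rm@[dx+.06,0,-.02]],W)[0];print("sleeve far top edge pred",dx,Q,"seen",b.min())
print("sleeve cols seen row170",np.flatnonzero(mw[170])[[0,-1]],"pred",proj([c0+Rm@[.03,-.02,0],c0+Rm@[.03,.02,0]],W).round(1).tolist())
E
```

```text
15.85 [0.4583 0.0062 0.219 ] [[-0.221, 0.975, 0.002], [0.975, 0.221, -0.022], [-0.021, -0.003, -1.0]] [ 0.76  0.43 -1.18  1.94  0.47  1.09 -0.4 ] [ 0.9 -0.5 -5.5] 0.42458309061886157
orange W 8165 (213, 141, 85, 128) S 368 (276, 180, 16, 27)
2896 (207, 79, 94, 149)
90 207 300 206 302
105 209 299 207 301
120 210 299 208 301
135 210 299 209 301
150 299 299 210 300
165 298 299 211 300
180 298 298 212 300
195 297 298 213 299
210 296 298 214 299
col 215 82 82
col 230 81 82
col 245 81 82
col 260 80 81
col 275 80 81
col 290 80 81
sleeve far top edge pred -0.003 [254.40420226 150.60615616] seen 146
sleeve far top edge pred -0.0015 [254.40506128 146.89011965] seen 146
sleeve far top edge pred 0 [254.4059355  143.15058239] seen 146
sleeve cols seen row170 [213 296] pred [[213.6, 199.4], [295.4, 199.5]]
```

>>> move_arm(
  series=[
    [0,0.1,-1,0.6,0,0.6],
    [0,0.1,-1.5,0.6,0,0.6],
    [0,0.1,-1.5,0,0,0],
    [0,0,-1.5,0,0,0],
    [0,0,-1.5,0,0,0],
    [0,0,-1.3,0,0,0],
    [0,0,-0.8,0,0,0],
    [0,0,0,0,0,0],
  ],
)

```text
clock: 16.8
position: [0.4581, 0.01, 0.127]
ee_rot: [-1.935, -2.474, -0.002]
force: [-0.5, -0.3, -4.2]
width: 0.426
```

```bash
python3 - <<'E'
from chk import *
M=tool(0,.245,1);print("rot err deg",np.degrees(R.from_matrix(M@Rm.T).as_rotvec()))
c=pos+Rm@[-.0015,0,.007];d=R.from_euler('z',.245).inv().apply(c-np.array([.458,.008,.09]));print("roller in seat frame mm",d*1e3)
E
```

```text
16.8 [0.4581 0.01   0.127 ] [[-0.241, 0.97, 0.0], [0.97, 0.241, 0.001], [0.001, 0.001, -1.0]] [ 0.66  0.55 -1.07  2.05  0.62  0.91 -0.51] [-0.5 -0.3 -4.2] 0.42631688414833663
orange W 8228 (213, 141, 85, 128) S 325 (275, 202, 15, 25)
rot err deg [-0.07675057  0.01098946  0.07855995]
roller in seat frame mm [ 0.58048561  0.38471424 30.0004977 ]
```

Aligned within 1 mm, with 30 mm left to go. I'll lower slowly and watch the force.

>>> move_arm(
  series=[
    [-0.05,0,-0.6,0,0,0],
    [0,0,-0.6,0,0,0],
    [0,0,-0.5,0,0,0],
    [0,0,-0.4,0,0,0],
    [0,0,-0.3,0,0,0],
    [0,0,-0.2,0,0,0],
    [0,0,0,0,0,0],
    [0,0,0,0,0,0],
  ],
)

```text
clock: 17.75
position: [0.4583, 0.01, 0.1022]
ee_rot: [1.935, 2.474, 0.004]
force: [0.3, -0.3, -5.4]
width: 0.427
```

>>> move_arm(
  series=[
    [0,0,-0.1,0,0,0],
    [0,0,-0.1,0,0,0],
    [0,0,0,0,0,0],
  ],
)

```text
clock: 18.05
position: [0.4581, 0.0099, 0.1]
ee_rot: [1.935, 2.474, 0.003]
force: [0.5, -0.5, -5.2]
width: 0.428
```

>>> move_arm(
  series=[
    [0,0,-0.1,0,0,0],
    [0,0,0,0,0,0],
    [0,0,0,0,0,0],
  ],
)

```text
clock: 18.35
position: [0.4581, 0.01, 0.0991]
ee_rot: [1.935, 2.474, 0.003]
force: [0.2, 0.0, -4.9]
width: 0.424
```

>>> move_arm(
  series=[
    [0,0,-0.1,0,0,0],
    [0,0,0,0,0,0],
    [0,0,0,0,0,0],
  ],
)

```text
clock: 18.65
position: [0.4582, 0.0099, 0.0983]
ee_rot: [1.935, 2.474, 0.003]
force: [-2.0, -1.2, 2.8]
width: 0.426
```

>>> move_arm(
  series=[
    [0,0,-0.05,0,0,0],
    [0,0,0,0,0,0],
    [0,0,0,0,0,0],
  ],
)

```text
clock: 18.95
position: [0.4582, 0.0099, 0.0982]
ee_rot: [1.935, 2.473, 0.003]
force: [-4.3, -1.8, 11.5]
width: 0.429
```

Contact is at about the right height and the roller's weight is now on the stand. I'll ease the grip so it settles, then open.

>>> move_arm(
  series=[
    [0,0,0,0,0,0],
    [0,0,0,0,0,0],
    [0,0,0,0,0,0],
  ],
  force=4,
)

```text
clock: 19.25
position: [0.4581, 0.0099, 0.0976]
ee_rot: [1.935, 2.474, 0.003]
force: [-3.5, -1.4, 2.9]
width: 0.438
```

>>> move_arm(
  series=[
    [0,0,0,0,0,0],
    [0,0,0,0,0,0],
    [0,0,0,0,0,0],
    [0,0,0,0,0,0],
    [0,0,0,0,0,0],
    [0,0,0,0,0,0],
    [0,0,0,0,0,0],
    [0,0,0,0,0,0],
  ],
  grip=0.75,
)

```text
clock: 20.05
position: [0.4582, 0.0099, 0.0976]
ee_rot: [1.935, 2.474, 0.003]
force: [-0.8, 0.0, -1.4]
width: 0.75
```

Released, so I'll retreat straight up and check.

>>> move_arm(
  series=[
    [0,0,0.5,0,0,0],
    [0,0,1,0,0,0],
    [0,0,2,0,0,0],
    [0,0,3,0,0,0],
    [0,0,3,0,0,0],
    [0,0,3,0,0,0],
    [-1,-2,2,0,0,0],
    [-1,-2,1,0,0,0],
  ],
)

```text
clock: 20.85
position: [0.4388, -0.0293, 0.2551]
ee_rot: [1.931, 2.474, 0.006]
force: [0.3, -0.3, -0.0]
width: 0.747
```

>>> move_arm(
  series=[
    [-1,-4,0,0,0,0],
    [-1,-4,0,0,0,0],
    [-1,-4,0,0,0,0],
    [-1,-4,0,0,0,0],
    [0,-4,0,0,0,0],
    [0,-4,0,0,0,0],
    [0,-2,0,0,0,0],
    [0,0,0,0,0,0],
  ],
)

```text
clock: 21.65
position: [0.3977, -0.2928, 0.2527]
ee_rot: [1.941, 2.47, 0.004]
force: [-0.5, 0.6, -0.5]
width: 0.75
```

```bash
python3 - <<'E'
from chk import *
mt=hullmask(cmask(T,"orange"))
f=lambda p:iou(rod([p[0],p[1],.09],p[2],.02,.06),S,mo);print("side",fit(f,[.458,.008,.245],[.01,.01,.05]))
f=lambda p:iou(rod([p[0],p[1],p[3]],p[2],.02,.06,0,p[4]),S,mo)+iou(rod([p[0],p[1],p[3]],p[2],.02,.06,0,p[4]),T,mt);print("both",fit(f,[.458,.008,.245,.09,0],[.01,.01,.05,.01,.05]))
c=lambda I,x,y,w,h,cam:cv2.resize(I["color"][y:y+h,x:x+w,::-1],(400,400),interpolation=cv2.INTER_CUBIC)
A=c(S,190,120,140,140,0)
r=lambda P:cv2.polylines(A,[np.round((cv2.convexHull(proj(P,S).astype(np.float32))-[190,120]+.5)*400/140).astype(np.int32)],True,(255,0,255),1)
r(rod([.458,.008,.09],.245,.007,.085))
cv2.imwrite("pics/f.png",np.hstack([A,c(T,190,120,140,140,0)]))
E
```

```text
21.65 [ 0.3977 -0.2928  0.2527] [[-0.236, 0.972, 0.002], [0.972, 0.236, 0.002], [0.001, 0.003, -1.0]] [ 1.38  0.44 -1.14  1.81  0.43  1.17  0.34] [-0.5  0.6 -0.5] 0.7500431251153414
orange W 4 (366, 329, 3, 4) S 477 (273, 194, 17, 37)
side (array([0.45857117, 0.00351556, 0.25255152]), np.float64(0.9249632823974252))
both (array([0.45732394, 0.00939321, 0.24325662, 0.09521627, 0.02880115]), np.float64(1.8459115803199526))
```

View pics/f.png

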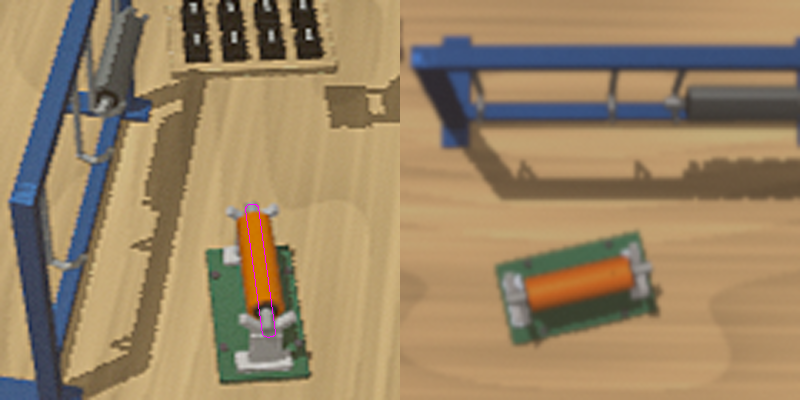

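The side and top views show the axle lying in both Vs on the expected seat outline (side panel 250,205 to 268,335). The sleeve sits between the saddles, the grey roller still hangs, and the arm is clear.

```bash
python3 -c "
from cell import workorder;print(workorder.sign_off())"
```

```text
the job is handed in; nothing more can be done
None
```

The orange roller is off its hooks and lying in both V-saddles of the green-based stand. I released it and handed the job in at about 22 s of the 48 s.

- **Grasp and lift:** I tilted the tool to about 58° instead of the suggested 40°. The gripper body is 190 mm wide along the jaws and would have hit the beam during the lift. I raised the roller about 27 mm over the hook tips, then pulled it forward clear of the rack.
- **Placing:** I lowered the roller in millimetre steps until it touched the stand, with a contact force of about 12 N. I eased the grip so it settled, then opened the jaws and backed away.
- **Last checks that agreed:** In the last side view the axle matches the expected seat outline. The grey roller still hangs, and the arm is clear of everything. I didn't check the bin or wrench in the final pictures, but no move went near them.
- **Last checks that disagreed slightly:** The side-camera fit put the roller's centre about 5 mm off along its axis. The combined side and top fit gave a height of 95 mm instead of 90 mm and a tilt of 1.6°. The side and top fits had already disagreed by about 6 mm on the stand before the roller was moved. The wrist camera and the contact height (about 91 mm) agree with it being fully seated, so I treated these as fit noise.

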